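Fetch the bottom hoop from the drying stack

TASK

The large hoop at the bottom of the drying stack is wanted for its tray: first clear the small hoop and the two spacer sticks that lie on it over to the cutting mat, then take the large hoop and set it flat and centred on the round tray bottom. Then lay the two sticks back on the drying board, parallel and as far apart as they were, and put the small hoop back on them over the middle of the board, level and midway between the sticks with the stick ends showing evenly on both sides, so that it goes on drying clear of the board. Drop nothing, and leave the mug, the glue bottle and the tape roll where they are.

Things in the scene. Friction and masses are not known exactly. Their poses are not given: they have to be found in the camera images.
- hoop_large: the large bentwood hoop: an open wooden ring, 180 mm outer diameter, 36 mm high, wall 6 mm, about 0.11 kg, at the bottom of the stack, on the drying board. A flat wooden spreader bar runs right across its middle along its own x axis: 20 mm wide, 16 mm tall, from 10 to 26 mm above the hoop's underside; grip the hoop there. There is no floor. Origin: centre of its underside, z up
- hoop_small: the small bentwood hoop, 150 mm outer diameter, otherwise the same (36 mm high, wall 6 mm, spreader along its own x axis, 20 mm wide, 10 to 26 mm above the underside), about 0.09 kg; at the start it lies on the two sticks, on top of the stack. Origin: centre of its underside, z up
- stick_a: a plain wooden spacer stick, 190 mm long (its x axis), 16 mm wide (y), 12 mm thick (z), 27 g. At the start the two sticks lie across the top rim of the large hoop, parallel, 80 mm apart between their centre lines, one either side of the middle, crossing above the large hoop's spreader at right angles (10 mm of air between). Origin: centre of its underside
- stick_b: the other spacer stick, the same in every way; the two are interchangeable. Origin: centre of its underside
- drying_board: the drying board: a square plywood board, 210 x 210 mm, 18 mm thick, fixed on the bench, on which the stack stands. Origin: centre of its underside (its top is 18 mm above that), sides along x and y
- cutting_mat: the cutting mat: a thin rectangular mat with a printed grid, 320 mm along its x axis, 230 mm along y, 3 mm thick, fixed on the bench and empty at the start: the side area. The small hoop and the two sticks side by side fit on it. Origin: centre of its underside (its top is 3 mm above that)
- tray_bottom: the tray bottom: a round flat white panel, 210 mm diameter, 10 mm thick, fixed on the bench. The large hoop belongs on top of it, concentric, leaving an even margin of 15 mm. Origin: centre of its underside (its top is 10 mm above that)
- mug: a white mug, 80 mm across, 92 mm high, bystander beyond the work. Origin: centre of its underside
- glue_bottle: a white glue bottle, 58 mm diameter, 150 mm high, bystander. Origin: centre of its underside
- tape_roll: a roll of masking tape lying flat, 100 mm outer diameter, 25 mm high, bystander. Origin: centre of its underside

How it is judged:
By the outcome, as a careful person would: the job done as asked, in the order asked, and still so for the second after the job is handed in, with the robot touching nothing.
It also fails if it takes over 147 s, if anything falls off the work surface, if the arm or the gripper's body presses on something with over 40 N, if the wrist force passes 120 N, or if a joint passes its speed limit or range.

ROBOT

A 6-joint arm with a two-finger parallel gripper is mounted at the origin on the work surface. World frame = base frame: x ahead of the robot, y to its left, z up, the work surface at z = 0. Lengths are in m, angles in rad, forces in N, time in s.
With the tool pointing down it reaches from about 0.25 to 0.8 m from the base axis. Payload 3.9 kg.
Tool frame: the origin (TCP) lies midway between the tips of the shut fingers; the grasp point (between the pads) lies 19 mm behind it; z points along the fingers, y is the line along which they close (so a half turn about z gives the same grasp; the last joint's range is limited). The gripper opens to 85 mm and grips with 20 to 120 N. Pads are 22 mm wide; open, the fingers measure 114 mm over their backs; the gripper's body (76 mm by 85 mm) begins 54 mm behind the grasp point. The pads swing forward as they close: fully open they stand 13 mm farther back than shut.
Start: joints at [1.248, 0.26, -0.138, 1.173, 0, 1.571], TCP at [0.167, 0.498, 0.231] pointing down, gripper open.
Joint ranges: [-2.78, 2.78], [-0.83, 1.72], [-1.28, 1.37], [-1.9, 2.12], [-1.57, 1.48], [-3.14, 3.14]. Speed limits (rad/s): [2.57, 2.57, 3.14, 3.14, 3.14, 3.14].

INTERFACE

Orientations are given as a rotation vector (axis times angle).
In Python, from rig import get_state, grab_frame, camera_model, job_done gives the robot as it stands. The module is installed in compiled form; this text tells all that it offers.
- The arm moves only by the tool play_rows, never from a script. Its argument "increments" is a list of rows, each an object with "delta_pos": the shift along the tool's x, y, z in mm, a list of three; "rotation": the turn, a rotation vector about the tool's x, y, z in degrees, a list of three. In form: [{"delta_pos": [dx, dy, dz], "rotation": [ax, ay, az]}, ...]. A call has 1 to 20 rows; each row is the pose to reach, as a shift and turn from the pose commanded when the call began, along the tool's axes at that moment; what a row does not reach only later rows make up. A row lasts 1/8 s, in which the tool goes at most 62.5 mm and 10.7 degrees, less where a joint would pass 70% of its speed; a pose out of reach is approached as far as the arm can. A call with a gripper value outside its range is refused whole. "fingers" is the finger opening in mm, from 0 to 85.4, set as the call begins (left out, the last holds). The fingers move at their own pace and stop on an object; "force" is the grip in N (left out, the last holds). Time passes only in rows, so rows that repeat a pose let the fingers close. It gives the time, the measured TCP pose, the force, the opening and the grip force at its end, in the units of the state.
- get_state(): the state, without advancing time (a new reading comes with each control period).
- grab_frame(name): name is "scene" or "top" or "wrist"; returns the picture (420x560x3 uint8, red, green, blue); there is no depth.
- camera_model(name): a dict with "intrinsics" (3x3 intrinsics, pixels), "dist" ([k1, k2, p1, p2, k3] as OpenCV has them; the pictures are not rectified), "rvec" (rotation vector, rad) and "tvec" (3), from world to camera coordinates, as OpenCV has them. Camera axes: x right, y down, z forward; pixel columns grow to the right and rows downward; lengths in m; the calibration is good to about 2 mm. A picture is of the moment at which its call begins: read the wrist's pose just before it. camera_model takes no time and is no camera call; for the wrist camera it gives the pose at the moment of the call.
- job_done(): hands the job in; it is judged then, once.
The state is a dict: "clock": time; "joint_pos": joint angles; "dq": joint speeds; "effort": joint torques, N m; "tool_pos": TCP position; "tool_rot": TCP orientation; "wrist_force": force on the tool from outside, world axes, zero at the start; "moment": the same for the moment, N m; "opening": finger opening in m; "grasp_force": force on a finger pad.
Only numpy, scipy, OpenCV 4.12 (cv2) and the standard library are available. Lean on these libraries where they do the work, as an engineer would, in place of code of your own. Each camera call takes 0.05 s, during which the arm holds its last target. There are 200 camera calls.

## Working session

There is one attempt and no reset: what is moved stays moved. The work goes in short steps, Python scripts to look and compute and a tool call to move; the robot and the scene stay as the last step left them, time stands still between calls to the robot, and variables do not carry over. Pictures are saved under pics/ and viewed, at most 17 in all, crops included, and the job is handed in when it is done.

Besides the shell and the picture viewer there is one more tool, called after ">>>" by a JSON object that holds its "fn" and its "kwargs", one argument or row to a line. play_rows: Moves the arm, as the interface text tells. Its arguments: {"type":"object","properties":{"increments":{"type":"array"},"fingers":{"type":"number"},"force":{"type":"number"}},"required":["increments"]}

```bash
mkdir -p pics; python3 - <<'E'
from rig import *
import cv2,numpy as np
for n in("top","scene"):
    cv2.imwrite(f"pics/{n}0.png",cv2.cvtColor(grab_frame(n),cv2.COLOR_RGB2BGR))
    m=camera_model(n);print({k:np.round(v,4).tolist() for k,v in m.items()})
s=get_state();print({k:np.round(v,3).tolist() for k,v in s.items()})
E
```

```text
{'intrinsics': [[442.7902, 0.0, 283.4523], [0.0, 442.7902, 203.6073], [0.0, 0.0, 1.0]], 'dist': [-0.1157, 0.0, 0.0, 0.0, 0.0], 'rvec': [2.1604, -2.203, 0.066], 'tvec': [0.0203, 0.6199, 1.0872]}
{'intrinsics': [[510.1162, 0.0, 288.1242], [0.0, 510.1162, 215.2901], [0.0, 0.0, 1.0]], 'dist': [-0.0363, 0.0, 0.0, 0.0, 0.0], 'rvec': [1.0536, 2.526, -0.8988], 'tvec': [0.4558, -0.297, 1.5371]}
{'clock': 0.1, 'joint_pos': [1.248, 0.261, -0.139, 1.173, 0.0, 1.571], 'dq': [0.002, -0.003, 0.003, -0.001, -0.003, -0.0], 'effort': [-0.001, -40.651, 25.453, 0.01, -0.0, -0.0], 'tool_pos': [0.166, 0.497, 0.231], 'tool_rot': [-0.505, -3.1, 0.003], 'wrist_force': [-0.031, 0.01, -0.553], 'moment': [-0.003, -0.066, 0.034], 'grasp_force': 0.0, 'opening': 0.086}
```

View pics/top0.png

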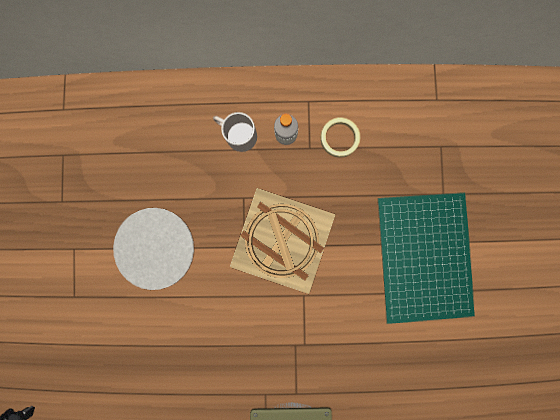

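View pics/scene0.png

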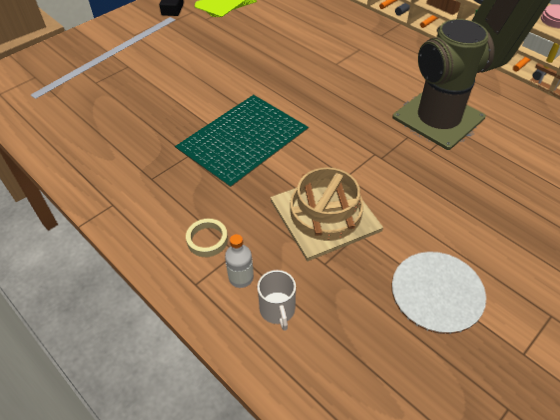

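The top view shows the tray near (153,249), the board with its stack around (283,241), and the mat around (426,258). The arm is out of the way. Next I'll enlarge the stack and get rough fixture poses.

```bash
cat >h.py <<'E'
from rig import *
import cv2,numpy as np
from scipy.spatial.transform import Rotation as R
def ray(m,px,z):
    "pixels -> world points on plane z"
    K=np.array(m["intrinsics"]);d=np.array(m["dist"]);Rm=cv2.Rodrigues(np.array(m["rvec"],float))[0];t=np.array(m["tvec"],float).ravel()
    u=cv2.undistortPoints(np.array(px,float).reshape(-1,1,2),K,d).reshape(-1,2)
    D=np.c_[u,np.ones(len(u))]@Rm; c=-Rm.T@t
    return c+D*((z-c[2])/D[:,2])[:,None]
def proj(m,P):
    return cv2.projectPoints(np.array(P,float).reshape(-1,1,3),np.array(m["rvec"],float),np.array(m["tvec"],float),np.array(m["intrinsics"]),np.array(m["dist"]))[0].reshape(-1,2)
def crop(img,x,y,w,h,s,f):
    cv2.imwrite("pics/"+f,cv2.resize(cv2.cvtColor(img[y:y+h,x:x+w],cv2.COLOR_RGB2BGR),None,fx=s,fy=s,interpolation=cv2.INTER_CUBIC))
def st():
    s=get_state();return s,np.array(s["tool_pos"]),R.from_rotvec(s["tool_rot"])
def move(target,xdeg):
    """tool-frame delta (mm) and rotation (deg) to reach TCP target, tool down with yaw of tool x axis= xdeg (mod 180)"""
    s,p,r=st()
    M=r.as_matrix();cur=np.degrees(np.arctan2(M[1,0],M[0,0]))
    d=(xdeg-cur+90)%180-90
    best=R.from_euler('z',cur+d,degrees=True)*R.from_euler('x',180,degrees=True)
    print("dpos",np.round(r.inv().apply(np.array(target)-p)*1000,1),"rot",np.round(np.degrees((r.inv()*best).as_rotvec()),2),"cur yaw",round(cur,2),"turn",round(d,2),"q6",round(s["joint_pos"][5],2),"t",s["clock"])
E
python3 - <<'E'
from h import *
m=camera_model("top");g=grab_frame("top");np.save("top0.npy",g)
crop(g,222,180,122,120,5,"c1.png")
h=cv2.cvtColor(g,cv2.COLOR_RGB2HSV)
# mat
def big(mask):
    mask=cv2.morphologyEx(mask.astype(np.uint8),cv2.MORPH_CLOSE,np.ones((5,5)))
    return max(cv2.findContours(mask,0,cv2.CHAIN_APPROX_NONE)[0],key=cv2.contourArea)
c=big((h[...,0]>70)&(h[...,0]<95)&(h[...,1]>120));w=ray(m,c.reshape(-1,2),.003)[:,:2].astype(np.float32)
print("mat",cv2.minAreaRect(w))
mk=(h[...,1]<40)&(h[...,2]>140);mk[:,:90]=0;mk[:,220:]=0;mk[:190]=0
c=big(mk);w=ray(m,c.reshape(-1,2),.010)[:,:2].astype(np.float32);print("tray",cv2.fitEllipse(w))
print("board",ray(m,[(257,188),(335,213),(309,294),(231,268)],.018)[:,:2].round(3).tolist())
print("by",ray(m,[(238,130),(286,128),(341,137)],.05)[:,:2].round(3).tolist())
E
```

```text
mat ((0.47714704275131226, -0.35416632890701294), (0.31799909472465515, 0.22849908471107483), 2.3663384914398193)
tray ((0.5135759115219116, 0.34390023350715637), (0.20585940778255463, 0.20663349330425262), 10.787991523742676)
board [[0.661, 0.074], [0.594, -0.121], [0.394, -0.051], [0.462, 0.142]]
by [[0.804, 0.117], [0.806, -0.002], [0.781, -0.138]]
```

View pics/c1.png

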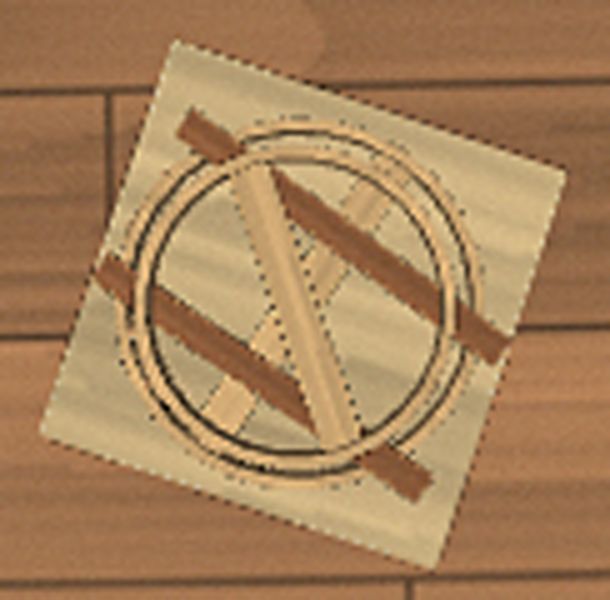

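The crop shows the small hoop centred near crop pixel (296,306). Its spreader runs from (250,165) to (340,445). The sticks run (190,125)–(500,348) and (105,270)–(420,488), and the large spreader runs from about (220,410) to (385,185). I'll turn these into world positions.

```bash
python3 - <<'E'
from h import *
m=camera_model("top")
def W(p,z): return ray(m,np.array(p)/5+np.array([222,180])-.4,z)[:,:2]
for n,p,z in [("small spr",[(250,165),(340,445)],.092),("st1",[(190,125),(500,348)],.066),("st2",[(105,270),(420,488)],.066),("large spr",[(220,412),(385,187)],.044),("small c",[(296,306)]*2,.102),("board",[(176,40),(435,570)],.018),("board2",[(566,173),(40,433)],.018)]:
    w=W(p,z);d=w[1]-w[0];print(n,w.round(4).tolist(),"mid",w.mean(0).round(4),"len",np.hypot(*d).round(4),"ang",np.degrees(np.arctan2(d[1],d[0])).round(1))
s,p,r=st();M=r.as_matrix();print(M.round(3))
w=camera_model("wrist");Rm=cv2.Rodrigues(np.array(w["rvec"],float))[0];c=-Rm.T@np.array(w["tvec"],float).ravel();print("wrist cam in tool",(r.inv().apply(c-p)).round(4),(M.T@Rm.T).round(3),np.array(w["intrinsics"]).round(0).tolist())
move([.53,.01,.30],np.degrees(0))
E
```

```text
small spr [[0.5947, 0.0357], [0.4635, -0.0038]] mid [0.5291 0.016 ] len 0.1371 ang -163.2
st1 [[0.6159, 0.0652], [0.5061, -0.0812]] mid [ 0.561 -0.008] len 0.183 ang -126.8
st2 [[0.547, 0.1071], [0.4403, -0.0416]] mid [0.4936 0.0328] len 0.183 ang -125.7
large spr [[0.4769, 0.0542], [0.585, -0.0285]] mid [0.531  0.0129] len 0.1362 ang -37.4
small c [[0.5286, 0.0153], [0.5286, 0.0153]] mid [0.5286 0.0153] len 0.0 ang 0.0
board [[0.6622, 0.0746], [0.3948, -0.0501]] mid [0.5285 0.0123] len 0.2951 ang -155.0
board2 [[0.5913, -0.1201], [0.4663, 0.1458]] mid [0.5288 0.0129] len 0.2939 ang 115.2
[[-0.948  0.317 -0.001]
 [ 0.317  0.948 -0.001]
 [ 0.    -0.002 -1.   ]]
wrist cam in tool [ 0.0828 -0.0004 -0.1426] [[-0.002 -0.947 -0.321]
 [ 1.    -0.001 -0.001]
 [ 0.    -0.321  0.947]] [[379.0, 0.0, 286.0], [0.0, 379.0, 210.0], [0.0, 0.0, 1.0]]
dpos [-499.5 -347.   -68.8] rot [ -0.09  -0.02 -18.49] cur yaw 161.51 turn 18.49 q6 1.57 t 0.15
```

```bash
python3 - <<'E'
from h import *
move([.58,.03,.30],196.8)
E
```

```text
dpos [-540.5 -312.2  -68.9] rot [-8.000e-02 -3.000e-02 -3.529e+01] cur yaw 161.51 turn 35.29 q6 1.57 t 0.15
```

>>> {"fn": "play_rows", "kwargs": {
  "increments": [
    {"delta_pos":[-35,-20,-10],"rotation":[0,0,-3]},
    {"delta_pos":[-80,-46,-20],"rotation":[0,0,-6]},
    {"delta_pos":[-130,-75,-30],"rotation":[0,0,-9]},
    {"delta_pos":[-180,-104,-40],"rotation":[0,0,-12]},
    {"delta_pos":[-230,-133,-50],"rotation":[0,0,-15]},
    {"delta_pos":[-280,-162,-60],"rotation":[0,0,-18]},
    {"delta_pos":[-330,-190,-69],"rotation":[0,0,-22]},
    {"delta_pos":[-380,-219,-69],"rotation":[0,0,-26]},
    {"delta_pos":[-430,-248,-69],"rotation":[0,0,-30]},
    {"delta_pos":[-480,-277,-69],"rotation":[0,0,-33]},
    {"delta_pos":[-515,-297,-69],"rotation":[0,0,-35.3]},
    {"delta_pos":[-540,-312,-69],"rotation":[0,0,-35.3]},
    {"delta_pos":[-540,-312,-69],"rotation":[0,0,-35.3]},
    {"delta_pos":[-540,-312,-69],"rotation":[0,0,-35.3]}
  ],
  "fingers": 40
}}

```text
clock: 1.9
tool_pos: [0.579, 0.0311, 0.3]
tool_rot: [0.459, -3.107, -0.001]
wrist_force: [-0.2, -0.7, -0.6]
opening: 0.0399
grasp_force: 0.0
```

```bash
python3 - <<'E'
from h import *
s,p,r=st();print(p.round(4),r.as_matrix().round(3).tolist(),s["clock"],s["opening"],s["dq"])
m=camera_model("wrist");g=grab_frame("wrist");np.save("w1.npy",g);import pickle;pickle.dump(m,open("w1.pkl","wb"))
# overlay of estimates
def circ(c,r,z):
    a=np.linspace(0,2*np.pi,73);return np.c_[c[0]+r*np.cos(a),c[1]+r*np.sin(a),0*a+z]
o=g.copy()
for P in (circ((.529,.0155),.075,.102),):
    cv2.polylines(o,[proj(m,P).round().astype(int)],True,(255,0,0),1)
crop(o,0,0,560,420,1.42,"w1.png")
E
```

```text
[0.579  0.0311 0.3   ] [[-0.957, -0.289, -0.001], [-0.289, 0.957, 0.0], [0.001, 0.001, -1.0]] 1.9 0.039859886620943516 [ 0.01419138 -0.01403113 -0.00573267 -0.00018039 -0.00070269 -0.00252208]
```

View pics/w1.png

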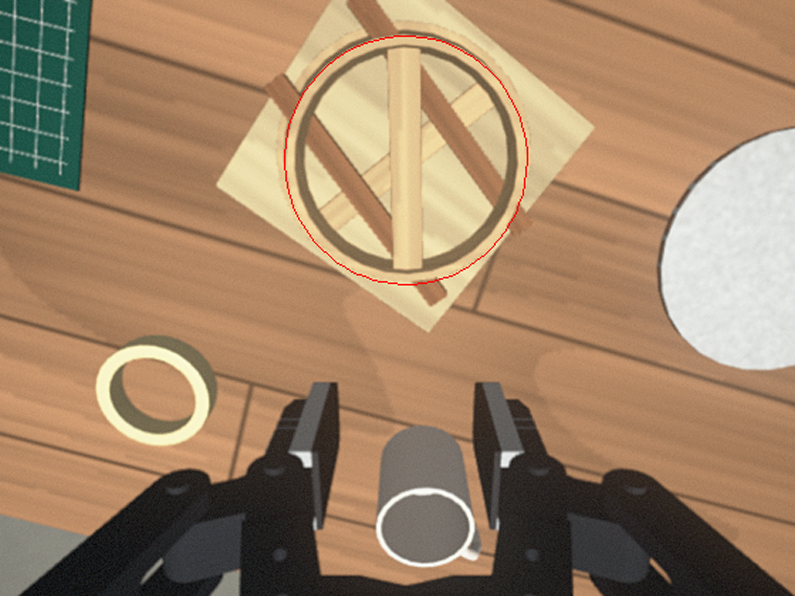

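The wrist view shows the small hoop's bar from (404,47) to (407,268). The sticks' centre lines run (275,82)–(437,298) and down to (521,230). The large bar is visible between (328,220) and (487,97). The predicted red circle matches the rim.

```bash
python3 - <<'E'
from h import *
import pickle
m=pickle.load(open("w1.pkl","rb"))
for n,p,z in [("small spr",[(404.5,47),(407,268)],.092),("stA",[(275,82),(437,298)],.066),("stB",[(370,12),(521,230)],.066),("large spr",[(328,220),(487,97)],.044),("circle",[(286,160),(527,160)],.102),("circlev",[(405,35),(405,284)],.102),("board",[(429,331),(345,-60)],.018),("boardLR",[(217,185),(594,127)],.018)]:
    w=ray(m,np.array(p)/1.42,z)[:,:2];d=w[1]-w[0];print(n,w.round(4).tolist(),"mid",w.mean(0).round(4),"len",np.hypot(*d).round(4),"ang",np.degrees(np.arctan2(d[1],d[0])).round(1))
move([.529,.0155,.070],196.8)
E
```

```text
small spr [[0.4621, -0.0051], [0.5927, 0.0359]] mid [0.5274 0.0154] len 0.1369 ang 17.4
stA [[0.5036, -0.0811], [0.6153, 0.0659]] mid [ 0.5595 -0.0076] len 0.1846 ang 52.8
stB [[0.446, -0.0326], [0.5495, 0.1075]] mid [0.4978 0.0374] len 0.1742 ang 53.6
large spr [[0.5868, -0.0274], [0.471, 0.0576]] mid [0.5289 0.0151] len 0.1437 ang 143.7
circle [[0.5454, -0.0564], [0.5026, 0.086]] mid [0.524  0.0148] len 0.1487 ang 106.7
circlev [[0.457, -0.0063], [0.601, 0.0369]] mid [0.529  0.0153] len 0.1504 ang 16.7
board [[0.6602, 0.076], [0.4008, -0.0662]] mid [0.5305 0.0049] len 0.2958 ang -151.3
boardLR [[0.5906, -0.1196], [0.4657, 0.1456]] mid [0.5281 0.013 ] len 0.2932 ang 115.2
dpos [ 52.1  -0.9 230.2] rot [ 0.04 -0.05  0.05] cur yaw -163.15 turn -0.05 q6 -0.24 t 1.95
```

>>> {"fn": "play_rows", "kwargs": {
  "increments": [
    {"delta_pos":[20,0,20],"rotation":[0,0,0]},
    {"delta_pos":[40,-1,60],"rotation":[0,0,0]},
    {"delta_pos":[52,-1,110],"rotation":[0,0,0]},
    {"delta_pos":[52,-1,160],"rotation":[0,0,0]},
    {"delta_pos":[52,-1,190],"rotation":[0,0,0]},
    {"delta_pos":[52,-1,210],"rotation":[0,0,0]},
    {"delta_pos":[52,-1,222],"rotation":[0,0,0]},
    {"delta_pos":[52,-1,230],"rotation":[0,0,0]},
    {"delta_pos":[52,-1,230],"rotation":[0,0,0]}
  ],
  "fingers": 40
}}

```text
clock: 3.08
tool_pos: [0.5301, 0.015, 0.0704]
tool_rot: [0.46, -3.108, -0.0]
wrist_force: [0.1, -0.4, -0.2]
opening: 0.0398
grasp_force: 0.0
```

>>> {"fn": "play_rows", "kwargs": {
  "increments": [
    {"delta_pos":[0,0,0],"rotation":[0,0,0]},
    {"delta_pos":[0,0,0],"rotation":[0,0,0]},
    {"delta_pos":[0,0,0],"rotation":[0,0,0]},
    {"delta_pos":[0,0,0],"rotation":[0,0,0]},
    {"delta_pos":[0,0,0],"rotation":[0,0,0]},
    {"delta_pos":[0,0,0],"rotation":[0,0,0]}
  ],
  "fingers": 5,
  "force": 40
}}

```text
clock: 3.82
tool_pos: [0.5311, 0.0148, 0.0712]
tool_rot: [-0.459, 3.106, -0.0]
wrist_force: [-0.3, 1.1, 5.7]
opening: 0.0191
grasp_force: 40.1
```

```bash
python3 - <<'E'
from h import *
s,p,r=st();print(p.round(4),s["opening"],s["grasp_force"],s["wrist_force"])
move([.54,-.354,.007],180+2.4)
E
```

```text
[0.5311 0.0148 0.0712] 0.01911434429559643 40.074164271354675 [-0.28888218  1.06148693  5.73293737]
dpos [  98.2 -355.6   64.1] rot [-0.    0.12 14.4 ] cur yaw -163.2 turn -14.4 q6 -0.27 t 3.825
```

>>> {"fn": "play_rows", "kwargs": {
  "increments": [
    {"delta_pos":[0,0,-8],"rotation":[0,0,0]},
    {"delta_pos":[0,0,-25],"rotation":[0,0,0]},
    {"delta_pos":[5,-15,-45],"rotation":[0,0,0]},
    {"delta_pos":[12,-45,-55],"rotation":[0,0,2]},
    {"delta_pos":[22,-80,-55],"rotation":[0,0,4]},
    {"delta_pos":[33,-120,-55],"rotation":[0,0,6]},
    {"delta_pos":[44,-160,-55],"rotation":[0,0,8]},
    {"delta_pos":[55,-200,-55],"rotation":[0,0,10]},
    {"delta_pos":[66,-240,-50],"rotation":[0,0,12]},
    {"delta_pos":[77,-280,-40],"rotation":[0,0,14]},
    {"delta_pos":[87,-315,-30],"rotation":[0,0,14.4]},
    {"delta_pos":[94,-340,-10],"rotation":[0,0,14.4]},
    {"delta_pos":[98,-352,10],"rotation":[0,0,14.4]},
    {"delta_pos":[98,-356,30],"rotation":[0,0,14.4]},
    {"delta_pos":[98,-356,45],"rotation":[0,0,14.4]},
    {"delta_pos":[98,-356,53],"rotation":[0,0,14.4]},
    {"delta_pos":[98,-356,58],"rotation":[0,0,14.4]},
    {"delta_pos":[98,-356,61],"rotation":[0,0,14.4]},
    {"delta_pos":[98,-356,62],"rotation":[0,0,14.4]}
  ]
}}

```text
clock: 6.2
tool_pos: [0.5396, -0.3544, 0.0087]
tool_rot: [-0.066, 3.14, -0.001]
wrist_force: [0.4, -0.5, -1.1]
opening: 0.0191
grasp_force: 39.3
```

```bash
python3 - <<'E'
from h import *
s,p,r=st();print(p.round(4),s["opening"],s["grasp_force"],s["wrist_force"])
m=camera_model("wrist");g=grab_frame("wrist");np.save("w2.npy",g)
g2=cv2.resize(g,None,fx=.7,fy=.7,interpolation=cv2.INTER_AREA);t=cv2.resize(grab_frame("top")[170:320,220:500],None,fx=1.4,fy=1.4,interpolation=cv2.INTER_CUBIC)
o=np.zeros((294+210,400,3),np.uint8);o[:294,:392]=g2;o[294:,:392]=t
cv2.imwrite("pics/m2.png",cv2.cvtColor(o,cv2.COLOR_RGB2BGR))
E
```

```text
[ 0.5396 -0.3544  0.0087] 0.01910027007215171 39.27352845668793 [ 0.35213789 -0.50976366 -1.13206255]
```

View pics/m2.png

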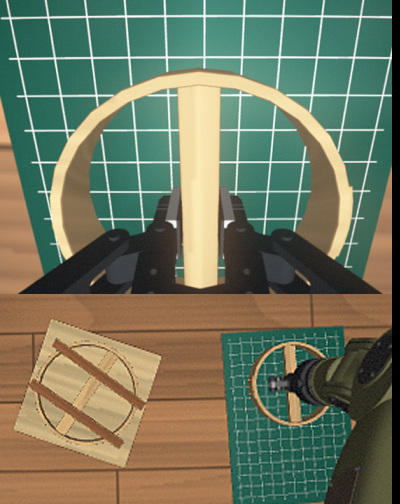

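The hoop is held just above the mat. Both sticks lie undisturbed on the large hoop. Next I lower and release.

>>> {"fn": "play_rows", "kwargs": {
  "increments": [
    {"delta_pos":[0,0,1],"rotation":[0,0,0]},
    {"delta_pos":[0,0,1.5],"rotation":[0,0,0]},
    {"delta_pos":[0,0,1.5],"rotation":[0,0,0]}
  ]
}}

```text
clock: 6.68
tool_pos: [0.5396, -0.3547, 0.0083]
tool_rot: [-0.066, 3.14, -0.001]
wrist_force: [-1.6, 0.8, 5.9]
opening: 0.0191
grasp_force: 40.2
```

>>> {"fn": "play_rows", "kwargs": {
  "increments": [
    {"delta_pos":[0,0,0],"rotation":[0,0,0]},
    {"delta_pos":[0,0,0],"rotation":[0,0,0]},
    {"delta_pos":[0,0,0],"rotation":[0,0,0]},
    {"delta_pos":[0,0,0],"rotation":[0,0,0]}
  ],
  "fingers": 40
}}

```text
clock: 7.18
tool_pos: [0.5393, -0.3544, 0.0066]
tool_rot: [0.066, -3.141, -0.0]
wrist_force: [0.5, -1.1, -0.5]
opening: 0.0402
grasp_force: 0.0
```

```bash
python3 - <<'E'
from h import *
s,p,r=st();print(p.round(4),s["opening"],s["wrist_force"])
move([.56,.03,.30],180+53.3+0)
move([.56,.03,.30],180+53.3-90)
E
```

```text
[ 0.5393 -0.3544  0.0066] 0.04024766927608868 [ 0.50110463 -1.09843962 -0.49343652]
dpos [ -36.8  383.2 -293.3] rot [ 1.000e-02 -0.000e+00 -5.089e+01] cur yaw -177.59 turn 50.89 q6 -0.62 t 7.175
dpos [ -36.8  383.2 -293.3] rot [ 1.000e-02 -1.000e-02  3.911e+01] cur yaw -177.59 turn -39.11 q6 -0.62 t 7.175
```

>>> {"fn": "play_rows", "kwargs": {
  "increments": [
    {"delta_pos":[0,0,-15],"rotation":[0,0,0]},
    {"delta_pos":[0,0,-45],"rotation":[0,0,0]},
    {"delta_pos":[0,20,-85],"rotation":[0,0,0]},
    {"delta_pos":[-5,55,-130],"rotation":[0,0,-5]},
    {"delta_pos":[-10,100,-170],"rotation":[0,0,-10]},
    {"delta_pos":[-15,150,-210],"rotation":[0,0,-17]},
    {"delta_pos":[-20,200,-240],"rotation":[0,0,-24]},
    {"delta_pos":[-25,250,-263],"rotation":[0,0,-31]},
    {"delta_pos":[-30,300,-263],"rotation":[0,0,-38]},
    {"delta_pos":[-35,345,-263],"rotation":[0,0,-45]},
    {"delta_pos":[-38,380,-263],"rotation":[0,0,-50.9]},
    {"delta_pos":[-38,400,-263],"rotation":[0,0,-50.9]},
    {"delta_pos":[-38,408,-263],"rotation":[0,0,-50.9]},
    {"delta_pos":[-38,408,-263],"rotation":[0,0,-50.9]},
    {"delta_pos":[-38,408,-263],"rotation":[0,0,-50.9]}
  ]
}}

```text
clock: 9.05
tool_pos: [0.5601, 0.0537, 0.2698]
tool_rot: [1.407, -2.809, 0.001]
wrist_force: [0.5, 0.2, 0.3]
opening: 0.0399
grasp_force: 0.0
```

```bash
python3 - <<'E'
from h import *
import pickle
s,p,r=st();print(p.round(4))
m=camera_model("wrist");g=grab_frame("wrist");np.save("w3.npy",g);pickle.dump(m,open("w3.pkl","wb"))
crop(g,0,0,560,300,1.42,"w3.png")
E
```

```text
[0.5601 0.0537 0.2698]
```

View pics/w3.png

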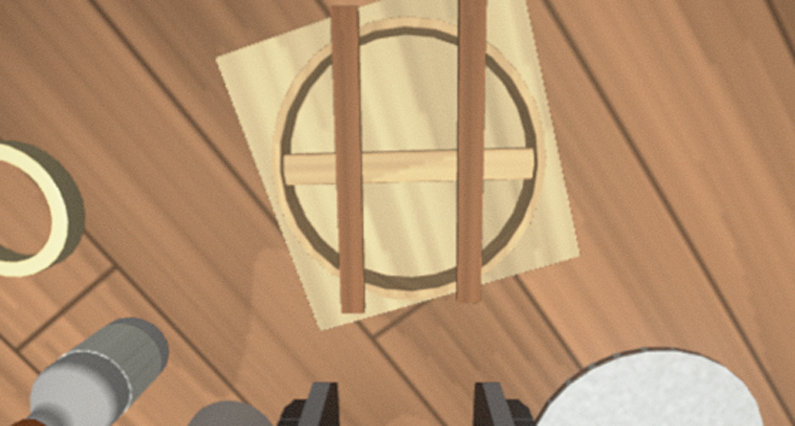

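The sticks appear near-vertical. The left one runs from (345,6) to (352,312), and the right one ends at (469,302) with its top just out of the picture. The large hoop's bar runs (284,168)–(534,164). Board corners are at (217,58), (320,330) and (579,256).

```bash
python3 - <<'E'
from h import *
import pickle
m=pickle.load(open("w3.pkl","rb"))
def W(p,z): return ray(m,np.array(p)/1.42,z)[:,:2]
for n,p,z in [("L",[(345,6),(352,312)],.066),("R",[(473,4),(469,302)],.066),("large spr",[(284,168.5),(534,163.5)],.044),("circ lr",[(274,165),(545,160)],.054),("circ ud",[(410,16),(410,298)],.054),("board diag",[(217,58),(579,256)],.018),("board side",[(217,58),(320,330)],.018)]:
    w=W(p,z);d=w[1]-w[0];print(n,w.round(4).tolist(),"mid",w.mean(0).round(4),"len",np.hypot(*d).round(4),"ang",np.degrees(np.arctan2(d[1],d[0])).round(1))
for P in [(.4945,.0335,.056),(.4945,.0335,.15)]: move(P,233.3)
E
```

```text
L [[0.5021, -0.0825], [0.6167, 0.0672]] mid [ 0.5594 -0.0077] len 0.1885 ang 52.6
R [[0.4423, -0.039], [0.5483, 0.1094]] mid [0.4953 0.0352] len 0.1824 ang 54.5
large spr [[0.5958, -0.0352], [0.4599, 0.0627]] mid [0.5278 0.0137] len 0.1675 ang 144.2
circ lr [[0.5972, -0.0402], [0.4543, 0.063]] mid [0.5258 0.0114] len 0.1763 ang 144.2
circ ud [[0.474, -0.0572], [0.5811, 0.0863]] mid [0.5275 0.0145] len 0.1791 ang 53.3
board diag [[0.5901, -0.1199], [0.4658, 0.1461]] mid [0.5279 0.0131] len 0.2936 ang 115.0
board side [[0.5901, -0.1199], [0.6612, 0.0749]] mid [ 0.6256 -0.0225] len 0.2074 ang 70.0
dpos [ 55.4  40.5 213.8] rot [-0.01 -0.02 -0.1 ] cur yaw -126.8 turn 0.1 q6 -0.83 t 9.1
dpos [ 55.5  40.4 119.8] rot [-0.01 -0.02 -0.1 ] cur yaw -126.8 turn 0.1 q6 -0.83 t 9.1
```

>>> {"fn": "play_rows", "kwargs": {
  "increments": [
    {"delta_pos":[15,10,20],"rotation":[0,0,0]},
    {"delta_pos":[35,25,60],"rotation":[0,0,0]},
    {"delta_pos":[50,38,105],"rotation":[0,0,-0.4]},
    {"delta_pos":[56.5,42,150],"rotation":[0,0,-0.4]},
    {"delta_pos":[56.5,42,180],"rotation":[0,0,-0.4]},
    {"delta_pos":[56.5,42,198],"rotation":[0,0,-0.4]},
    {"delta_pos":[56.5,42,208],"rotation":[0,0,-0.4]},
    {"delta_pos":[56.5,42,213.5],"rotation":[0,0,-0.4]},
    {"delta_pos":[56.5,42,213.5],"rotation":[0,0,-0.4]},
    {"delta_pos":[56.5,42,213.5],"rotation":[0,0,-0.4]}
  ]
}}

```text
clock: 10.35
tool_pos: [0.4934, 0.0346, 0.057]
tool_rot: [-1.418, 2.802, -0.001]
wrist_force: [-0.4, -0.4, -0.9]
opening: 0.0403
grasp_force: 0.0
```

>>> {"fn": "play_rows", "kwargs": {
  "increments": [
    {"delta_pos":[0,0,0],"rotation":[0,0,0]},
    {"delta_pos":[0,0,0],"rotation":[0,0,0]},
    {"delta_pos":[0,0,0],"rotation":[0,0,0]},
    {"delta_pos":[0,0,0],"rotation":[0,0,0]},
    {"delta_pos":[0,0,0],"rotation":[0,0,0]},
    {"delta_pos":[0,0,0],"rotation":[0,0,0]}
  ],
  "fingers": 5,
  "force": 30
}}

```text
clock: 11.1
tool_pos: [0.4932, 0.0347, 0.0569]
tool_rot: [-1.419, 2.802, -0.001]
wrist_force: [-0.2, -0.7, 6.2]
opening: 0.0147
grasp_force: 32.2
```

```bash
python3 - <<'E'
from h import *
s,p,r=st();print(p.round(4),s["opening"],s["grasp_force"],s["wrist_force"])
move([.355,-.354,.006],272.4)
E
```

```text
[0.4932 0.0347 0.0569] 0.01469533686610106 32.16858923435211 [-0.18409467 -0.73509378  6.16057849]
dpos [ 395.1 -118.5   50.7] rot [-7.000e-02  3.000e-02 -3.869e+01] cur yaw -126.29 turn 38.69 q6 -0.87 t 11.1
```

>>> {"fn": "play_rows", "kwargs": {
  "increments": [
    {"delta_pos":[0,0,-6],"rotation":[0,0,0]},
    {"delta_pos":[0,0,-22],"rotation":[0,0,0]},
    {"delta_pos":[12,-4,-45],"rotation":[0,0,0]},
    {"delta_pos":[40,-12,-60],"rotation":[0,0,-2]},
    {"delta_pos":[80,-24,-65],"rotation":[0,0,-6]},
    {"delta_pos":[120,-36,-65],"rotation":[0,0,-10]},
    {"delta_pos":[165,-50,-65],"rotation":[0,0,-15]},
    {"delta_pos":[210,-63,-65],"rotation":[0,0,-20]},
    {"delta_pos":[255,-77,-60],"rotation":[0,0,-25]},
    {"delta_pos":[300,-90,-50],"rotation":[0,0,-30]},
    {"delta_pos":[340,-102,-40],"rotation":[0,0,-35]},
    {"delta_pos":[370,-111,-25],"rotation":[0,0,-38.7]},
    {"delta_pos":[388,-116,-5],"rotation":[0,0,-38.7]},
    {"delta_pos":[395,-118.5,15],"rotation":[0,0,-38.7]},
    {"delta_pos":[395,-118.5,32],"rotation":[0,0,-38.7]},
    {"delta_pos":[395,-118.5,42],"rotation":[0,0,-38.7]},
    {"delta_pos":[395,-118.5,47],"rotation":[0,0,-38.7]},
    {"delta_pos":[395,-118.5,50],"rotation":[0,0,-38.7]},
    {"delta_pos":[395,-118.5,51],"rotation":[0,0,-38.7]},
    {"delta_pos":[395,-118.5,51],"rotation":[0,0,-38.7]}
  ]
}}

```text
clock: 13.6
tool_pos: [0.3546, -0.354, 0.006]
tool_rot: [-2.268, 2.174, -0.001]
wrist_force: [-1.1, 1.6, 4.0]
opening: 0.015
grasp_force: 31.9
```

```bash
python3 - <<'E'
from h import *
s,p,r=st();print(p.round(4),s["opening"],s["grasp_force"],s["wrist_force"],r.as_matrix()[2])
m=camera_model("wrist");g=grab_frame("wrist");np.save("w4.npy",g)
g2=cv2.resize(g,None,fx=.7,fy=.7,interpolation=cv2.INTER_AREA);t=cv2.resize(grab_frame("top")[170:320,220:500],None,fx=1.4,fy=1.4,interpolation=cv2.INTER_CUBIC)
o=np.zeros((294+210,400,3),np.uint8);o[:294,:392]=g2;o[294:,:392]=t
cv2.imwrite("pics/m4.png",cv2.cvtColor(o,cv2.COLOR_RGB2BGR))
E
```

```text
[ 0.3546 -0.354   0.006 ] 0.014981023419941297 31.92479431629181 [-1.05966568  1.61902425  4.0296653 ] [ 4.43705984e-04 -5.58450876e-04 -9.99999746e-01]
```

View pics/m4.png

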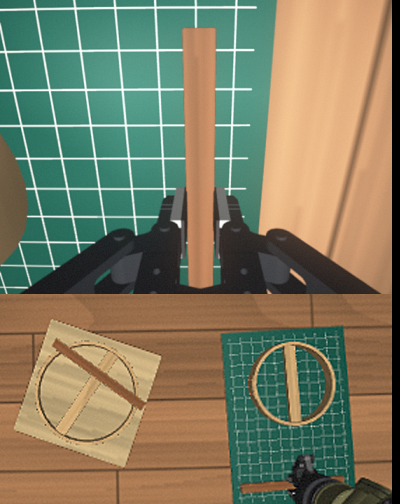

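The first stick sits on the mat, touching with 4 N, and the other is untouched on the large hoop. Next I release and fetch the second.

>>> {"fn": "play_rows", "kwargs": {
  "increments": [
    {"delta_pos":[0,0,0],"rotation":[0,0,0]},
    {"delta_pos":[0,0,0],"rotation":[0,0,0]},
    {"delta_pos":[0,0,0],"rotation":[0,0,0]},
    {"delta_pos":[0,0,0],"rotation":[0,0,0]}
  ],
  "fingers": 40
}}

```text
clock: 14.2
tool_pos: [0.3544, -0.3539, 0.0052]
tool_rot: [2.268, -2.174, -0.0]
wrist_force: [0.2, 0.1, 0.5]
opening: 0.0402
grasp_force: 0.0
```

```bash
python3 - <<'E'
from h import *
s,p,r=st();print(p.round(4),s["opening"],s["grasp_force"],s["wrist_force"],r.as_matrix()[2])
move([.5590,-.0073,.0565],233.3)
E
```

```text
[ 0.3544 -0.3539  0.0052] 0.0402307956264479 0.0 [0.15754315 0.13543164 0.547952  ] [-8.29187046e-05  9.23858628e-05 -9.99999992e-01]
dpos [-337.7 -219.   -51.3] rot [1.000e-02 0.000e+00 3.911e+01] cur yaw -87.59 turn -39.11 q6 -2.4 t 14.2
```

>>> {"fn": "play_rows", "kwargs": {
  "increments": [
    {"delta_pos":[0,0,-15],"rotation":[0,0,0]},
    {"delta_pos":[0,0,-45],"rotation":[0,0,0]},
    {"delta_pos":[-15,-10,-85],"rotation":[0,0,0]},
    {"delta_pos":[-45,-29,-120],"rotation":[0,0,3]},
    {"delta_pos":[-85,-55,-140],"rotation":[0,0,8]},
    {"delta_pos":[-130,-84,-140],"rotation":[0,0,14]},
    {"delta_pos":[-175,-113,-140],"rotation":[0,0,20]},
    {"delta_pos":[-220,-143,-140],"rotation":[0,0,26]},
    {"delta_pos":[-265,-172,-140],"rotation":[0,0,32]},
    {"delta_pos":[-305,-198,-135],"rotation":[0,0,37]},
    {"delta_pos":[-328,-213,-125],"rotation":[0,0,39.1]},
    {"delta_pos":[-337.5,-219,-110],"rotation":[0,0,39.1]},
    {"delta_pos":[-337.5,-219,-90],"rotation":[0,0,39.1]},
    {"delta_pos":[-337.5,-219,-73],"rotation":[0,0,39.1]},
    {"delta_pos":[-337.5,-219,-61],"rotation":[0,0,39.1]},
    {"delta_pos":[-337.5,-219,-54],"rotation":[0,0,39.1]},
    {"delta_pos":[-337.5,-219,-51],"rotation":[0,0,39.1]},
    {"delta_pos":[-337.5,-219,-51],"rotation":[0,0,39.1]},
    {"delta_pos":[-337.5,-219,-51],"rotation":[0,0,39.1]}
  ]
}}

```text
clock: 16.58
tool_pos: [0.5595, -0.0076, 0.0568]
tool_rot: [-1.409, 2.807, -0.001]
wrist_force: [1.0, 0.1, -0.5]
opening: 0.0402
grasp_force: 0.0
```

>>> {"fn": "play_rows", "kwargs": {
  "increments": [
    {"delta_pos":[0,0,0],"rotation":[0,0,0]},
    {"delta_pos":[0,0,0],"rotation":[0,0,0]},
    {"delta_pos":[0,0,0],"rotation":[0,0,0]},
    {"delta_pos":[0,0,0],"rotation":[0,0,0]},
    {"delta_pos":[0,0,0],"rotation":[0,0,0]},
    {"delta_pos":[0,0,0],"rotation":[0,0,0]}
  ],
  "fingers": 5
}}

```text
clock: 17.32
tool_pos: [0.5594, -0.0075, 0.0568]
tool_rot: [-1.409, 2.807, -0.001]
wrist_force: [-0.4, 0.3, 5.4]
opening: 0.0149
grasp_force: 32.7
```

```bash
python3 - <<'E'
from h import *
s,p,r=st();print(p.round(4),s["opening"],s["grasp_force"],s["wrist_force"],r.as_matrix()[2])
move([.414,-.354,.0055],272.4)
E
```

```text
[ 0.5594 -0.0075  0.0568] 0.014940146436609054 32.748366594314575 [-0.38890033  0.31482503  5.44027861] [-5.60166034e-04 -6.93575398e-04 -9.99999603e-01]
dpos [364.8 -90.4  51.1] rot [-5.000e-02  2.000e-02 -3.909e+01] cur yaw -126.69 turn 39.09 q6 -0.94 t 17.325
```

>>> {"fn": "play_rows", "kwargs": {
  "increments": [
    {"delta_pos":[0,0,-6],"rotation":[0,0,0]},
    {"delta_pos":[0,0,-22],"rotation":[0,0,0]},
    {"delta_pos":[12,-3,-45],"rotation":[0,0,0]},
    {"delta_pos":[40,-10,-60],"rotation":[0,0,-2]},
    {"delta_pos":[80,-20,-65],"rotation":[0,0,-6]},
    {"delta_pos":[120,-30,-65],"rotation":[0,0,-11]},
    {"delta_pos":[160,-40,-65],"rotation":[0,0,-16]},
    {"delta_pos":[200,-50,-65],"rotation":[0,0,-21]},
    {"delta_pos":[240,-60,-60],"rotation":[0,0,-26]},
    {"delta_pos":[280,-70,-50],"rotation":[0,0,-31]},
    {"delta_pos":[315,-78,-40],"rotation":[0,0,-36]},
    {"delta_pos":[343,-85,-25],"rotation":[0,0,-39]},
    {"delta_pos":[358,-89,-5],"rotation":[0,0,-39]},
    {"delta_pos":[365,-90.5,15],"rotation":[0,0,-39]},
    {"delta_pos":[365,-90.5,32],"rotation":[0,0,-39]},
    {"delta_pos":[365,-90.5,42],"rotation":[0,0,-39]},
    {"delta_pos":[365,-90.5,47],"rotation":[0,0,-39]},
    {"delta_pos":[365,-90.5,50],"rotation":[0,0,-39]},
    {"delta_pos":[365,-90.5,51],"rotation":[0,0,-39]},
    {"delta_pos":[365,-90.5,51],"rotation":[0,0,-39]}
  ]
}}

```text
clock: 19.82
tool_pos: [0.4138, -0.3544, 0.0058]
tool_rot: [-2.266, 2.176, -0.001]
wrist_force: [0.8, 0.3, 1.7]
opening: 0.0152
grasp_force: 32.3
```

>>> {"fn": "play_rows", "kwargs": {
  "increments": [
    {"delta_pos":[0,0,0],"rotation":[0,0,0]},
    {"delta_pos":[0,0,0],"rotation":[0,0,0]},
    {"delta_pos":[0,0,0],"rotation":[0,0,0]},
    {"delta_pos":[0,0,0],"rotation":[0,0,0]}
  ],
  "fingers": 40
}}

```text
clock: 20.32
tool_pos: [0.4135, -0.3543, 0.0053]
tool_rot: [2.266, -2.176, -0.0]
wrist_force: [0.1, -0.4, 0.2]
opening: 0.0402
grasp_force: 0.0
```

```bash
python3 - <<'E'
from h import *
s,p,r=st();print(p.round(4),s["opening"],s["grasp_force"],s["wrist_force"],s["joint_pos"])
move([.54,.0045,.25],144.1)
move([.54,.0045,.25],144.1+180)
E
```

```text
[ 0.4135 -0.3543  0.0053] 0.040173161152649996 0.0 [ 0.06281449 -0.40193959  0.20830116] [-7.08438627e-01  4.86574019e-01 -4.43098560e-01  6.41157218e-01
 -1.44194364e-05 -2.31943675e+00]
dpos [-353.4 -140.8 -244.7] rot [  0.    0.  -51.8] cur yaw -87.7 turn 51.8 q6 -2.32 t 20.325
dpos [-353.4 -140.8 -244.7] rot [  0.    0.  -51.8] cur yaw -87.7 turn 51.8 q6 -2.32 t 20.325
```

```bash
python3 - <<'E'
from h import *
move([.4875,.0425,.26],324.1)
E
```

```text
dpos [-393.5  -89.9 -254.7] rot [  0.    0.  -51.8] cur yaw -87.7 turn 51.8 q6 -2.32 t 20.325
```

>>> {"fn": "play_rows", "kwargs": {
  "increments": [
    {"delta_pos":[0,0,-15],"rotation":[0,0,0]},
    {"delta_pos":[0,0,-45],"rotation":[0,0,0]},
    {"delta_pos":[-15,-3,-85],"rotation":[0,0,0]},
    {"delta_pos":[-45,-10,-125],"rotation":[0,0,-4]},
    {"delta_pos":[-85,-19,-165],"rotation":[0,0,-10]},
    {"delta_pos":[-130,-30,-205],"rotation":[0,0,-16]},
    {"delta_pos":[-175,-40,-235],"rotation":[0,0,-22]},
    {"delta_pos":[-220,-50,-255],"rotation":[0,0,-28]},
    {"delta_pos":[-265,-61,-255],"rotation":[0,0,-34]},
    {"delta_pos":[-310,-71,-255],"rotation":[0,0,-40]},
    {"delta_pos":[-350,-80,-255],"rotation":[0,0,-46]},
    {"delta_pos":[-380,-87,-255],"rotation":[0,0,-51.8]},
    {"delta_pos":[-393.5,-90,-255],"rotation":[0,0,-51.8]},
    {"delta_pos":[-393.5,-90,-255],"rotation":[0,0,-51.8]},
    {"delta_pos":[-393.5,-90,-255],"rotation":[0,0,-51.8]}
  ]
}}

```text
clock: 22.2
tool_pos: [0.4874, 0.0416, 0.2605]
tool_rot: [2.987, -0.971, 0.0]
wrist_force: [0.8, -0.1, 0.4]
opening: 0.04
grasp_force: 0.0
```

```bash
python3 - <<'E'
from h import *
import pickle
s,p,r=st();print(p.round(4))
m=camera_model("wrist");g=grab_frame("wrist");np.save("w5.npy",g);pickle.dump(m,open("w5.pkl","wb"))
crop(g,0,0,560,300,1.42,"w5.png")
E
```

```text
[0.4874 0.0416 0.2605]
```

View pics/w5.png

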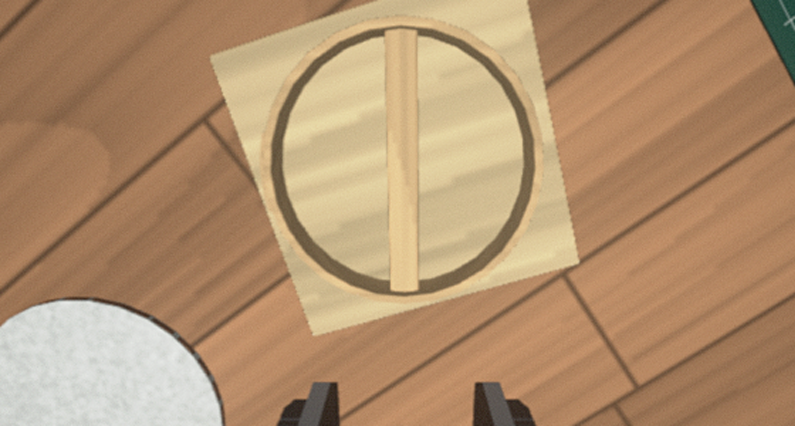

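The bar runs from (401,29) to (404,291). The rim spans rows 15–301 and columns 261–544. Board corners are at (211,56), (313,335) and (579,263).

```bash
python3 - <<'E'
from h import *
import pickle
m=pickle.load(open("w5.pkl","rb"))
def W(p,z): return ray(m,np.array(p)/1.42,z)[:,:2]
for n,p,z in [("large spr",[(401,29),(404.5,291)],.044),("circ lr",[(261,160),(544,155)],.054),("circ ud",[(402,15),(402,301)],.054),("board diag",[(211,56),(579,263)],.018)]:
    w=W(p,z);d=w[1]-w[0];print(n,w.round(4).tolist(),"mid",w.mean(0).round(4),"len",np.hypot(*d).round(4),"ang",np.degrees(np.arctan2(d[1],d[0])).round(1))
move([.5285,.0137,.0235],324.0)
E
```

```text
large spr [[0.5962, -0.0348], [0.46, 0.0619]] mid [0.5281 0.0136] len 0.1671 ang 144.6
circ lr [[0.5866, 0.082], [0.4837, -0.0643]] mid [0.5352 0.0088] len 0.1789 ang -125.1
circ ud [[0.6008, -0.0389], [0.4578, 0.0657]] mid [0.5293 0.0134] len 0.1771 ang 143.8
board diag [[0.6605, 0.074], [0.3946, -0.0506]] mid [0.5275 0.0117] len 0.2937 ang -154.9
dpos [ 49.6  -1.8 236.9] rot [ 0.03 -0.01 -0.01] cur yaw -36.01 turn 0.01 q6 -2.43 t 22.25
```

>>> {"fn": "play_rows", "kwargs": {
  "increments": [
    {"delta_pos":[15,0,20],"rotation":[0,0,0]},
    {"delta_pos":[35,-2,60],"rotation":[0,0,0]},
    {"delta_pos":[49.5,-2,105],"rotation":[0,0,0]},
    {"delta_pos":[49.5,-2,150],"rotation":[0,0,0]},
    {"delta_pos":[49.5,-2,190],"rotation":[0,0,0]},
    {"delta_pos":[49.5,-2,215],"rotation":[0,0,0]},
    {"delta_pos":[49.5,-2,228],"rotation":[0,0,0]},
    {"delta_pos":[49.5,-2,236],"rotation":[0,0,0]},
    {"delta_pos":[49.5,-2,237],"rotation":[0,0,0]},
    {"delta_pos":[49.5,-2,237],"rotation":[0,0,0]}
  ]
}}

```text
clock: 23.5
tool_pos: [0.5297, 0.0151, 0.0242]
tool_rot: [-2.988, 0.968, -0.003]
wrist_force: [-1.0, -0.4, 0.3]
opening: 0.0401
grasp_force: 0.0
```

>>> {"fn": "play_rows", "kwargs": {
  "increments": [
    {"delta_pos":[0,0,0],"rotation":[0,0,0]},
    {"delta_pos":[0,0,0],"rotation":[0,0,0]},
    {"delta_pos":[0,0,0],"rotation":[0,0,0]},
    {"delta_pos":[0,0,0],"rotation":[0,0,0]},
    {"delta_pos":[0,0,0],"rotation":[0,0,0]},
    {"delta_pos":[0,0,0],"rotation":[0,0,0]}
  ],
  "fingers": 5,
  "force": 40
}}

```text
clock: 24.25
tool_pos: [0.5297, 0.0152, 0.0242]
tool_rot: [-2.988, 0.968, -0.003]
wrist_force: [0.4, 0.2, 5.8]
opening: 0.0192
grasp_force: 40.4
```

```bash
python3 - <<'E'
from h import *
s,p,r=st();print(p.round(4),s["opening"],s["grasp_force"],s["wrist_force"],s["joint_pos"])
# TCP target: grip offset along bar + rotation kept
off=np.array([p[0]-.5284,p[1]-.0136]);print(off)
move([.5136+off[0],.3439+off[1],.0165],324.0)
E
```

```text
[0.5297 0.0152 0.0242] 0.019206592359324405 40.423216223716736 [0.36020038 0.22153153 5.83672223] [ 2.87036748e-02  4.41905756e-01 -4.60928146e-01  6.66160587e-01
 -1.56649438e-04 -2.48652471e+00]
[0.00126807 0.00155739]
dpos [-205.6 -258.9    7.7] rot [-0.06 -0.09  0.11] cur yaw -35.89 turn -0.11 q6 -2.49 t 24.25
```

>>> {"fn": "play_rows", "kwargs": {
  "increments": [
    {"delta_pos":[0,0,-6],"rotation":[0,0,0]},
    {"delta_pos":[0,0,-20],"rotation":[0,0,0]},
    {"delta_pos":[-8,-10,-40],"rotation":[0,0,0]},
    {"delta_pos":[-25,-31,-50],"rotation":[0,0,0]},
    {"delta_pos":[-50,-63,-50],"rotation":[0,0,0]},
    {"delta_pos":[-75,-94,-50],"rotation":[0,0,0]},
    {"delta_pos":[-100,-126,-50],"rotation":[0,0,0]},
    {"delta_pos":[-125,-157,-50],"rotation":[0,0,0]},
    {"delta_pos":[-150,-189,-45],"rotation":[0,0,0]},
    {"delta_pos":[-175,-220,-40],"rotation":[0,0,0]},
    {"delta_pos":[-195,-246,-30],"rotation":[0,0,0]},
    {"delta_pos":[-205.5,-259,-20],"rotation":[0,0,0]},
    {"delta_pos":[-205.5,-259,-8],"rotation":[0,0,0]},
    {"delta_pos":[-205.5,-259,-2],"rotation":[0,0,0]},
    {"delta_pos":[-205.5,-259,-2],"rotation":[0,0,0]},
    {"delta_pos":[-205.5,-259,-2],"rotation":[0,0,0]}
  ]
}}

```text
clock: 26.25
tool_pos: [0.5146, 0.3446, 0.0256]
tool_rot: [-2.988, 0.97, -0.0]
wrist_force: [-0.3, 0.6, -1.2]
opening: 0.0192
grasp_force: 39.6
```

```bash
python3 - <<'E'
from h import *
import pickle
s,p,r=st();print(p.round(4),s["wrist_force"],s["opening"])
m=camera_model("wrist");g=grab_frame("wrist");np.save("w6.npy",g);pickle.dump((m,p,r.as_matrix()),open("w6.pkl","wb"))
a=np.linspace(0,2*np.pi,181);o=g.copy()
C=lambda c,rr,z:np.c_[c[0]+rr*np.cos(a),c[1]+rr*np.sin(a),0*a+z]
cv2.polylines(o,[proj(m,C((.5136,.3439),.105,.010)).round().astype(int)],True,(255,0,0),1)
hc=p[:2]-[.0013,.0016];z0=p[2]-.0062
cv2.polylines(o,[proj(m,C(hc,.090,z0+.036)).round().astype(int)],True,(0,0,255),1)
crop(o,0,0,560,420,1.42,"w6.png")
E
```

```text
[0.5146 0.3446 0.0256] [-0.30523509  0.56779892 -1.18213296] 0.01916044411560586
```

View pics/w6.png

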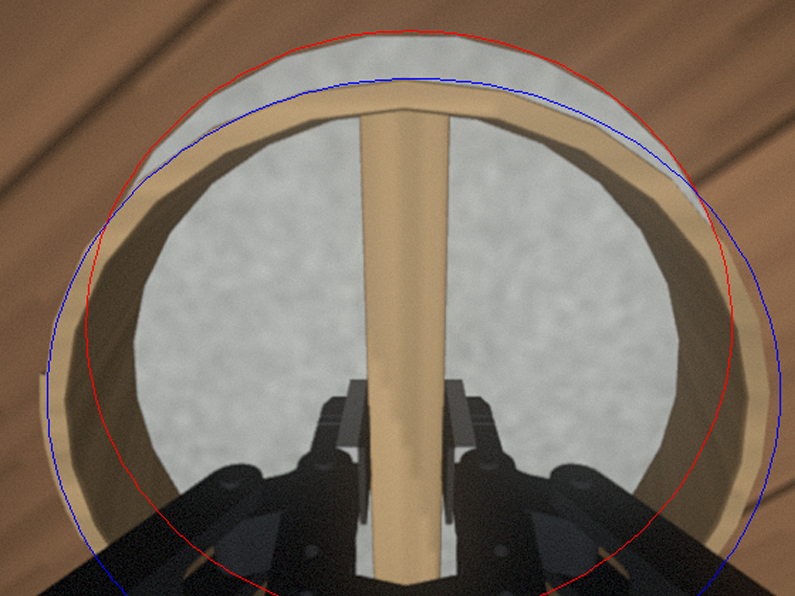

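The hoop is centred about the fingers (rim from column 40 to 768), so I should use the TCP as its centre across the bar. The tray edge lies very near the red prediction, perhaps 1 mm lower. I'll correct by about 1 mm, lower to just above contact, and check the margins.

>>> {"fn": "play_rows", "kwargs": {
  "increments": [
    {"delta_pos":[-1,1,3],"rotation":[0,0,0]},
    {"delta_pos":[-1,1,6],"rotation":[0,0,0]},
    {"delta_pos":[-1,1,8],"rotation":[0,0,0]},
    {"delta_pos":[-1,1,8],"rotation":[0,0,0]}
  ]
}}

```text
clock: 26.8
tool_pos: [0.5126, 0.3451, 0.017]
tool_rot: [2.988, -0.968, -0.0]
wrist_force: [0.0, 0.5, -0.7]
opening: 0.0192
grasp_force: 39.6
```

```bash
python3 - <<'E'
from h import *
import pickle
s,p,r=st();print(p.round(4),s["wrist_force"],s["opening"])
m=camera_model("wrist");g=grab_frame("wrist");np.save("w7.npy",g);pickle.dump((m,p,r.as_matrix()),open("w7.pkl","wb"))
t=grab_frame("top");np.save("t7.npy",t)
o=cv2.resize(g,None,fx=1,fy=1);u=cv2.resize(t[195:305,95:210],None,fx=3.6,fy=3.6,interpolation=cv2.INTER_CUBIC)[:396,:230*2]
c=np.zeros((600,800,3),np.uint8);c[:280,:560]=o[:280];c[:396,386:][:0]=0
c=np.zeros((420,560+240,3),np.uint8);c[:,:560]=g;v=cv2.resize(t[200:300,105:205],(240,240),interpolation=cv2.INTER_CUBIC);c[:240,560:]=v
cv2.imwrite("pics/w7.png",cv2.cvtColor(c,cv2.COLOR_RGB2BGR))
E
```

```text
[0.5126 0.3451 0.017 ] [ 0.03256362  0.489173   -0.67245462] 0.019222668306891823
```

View pics/w7.png

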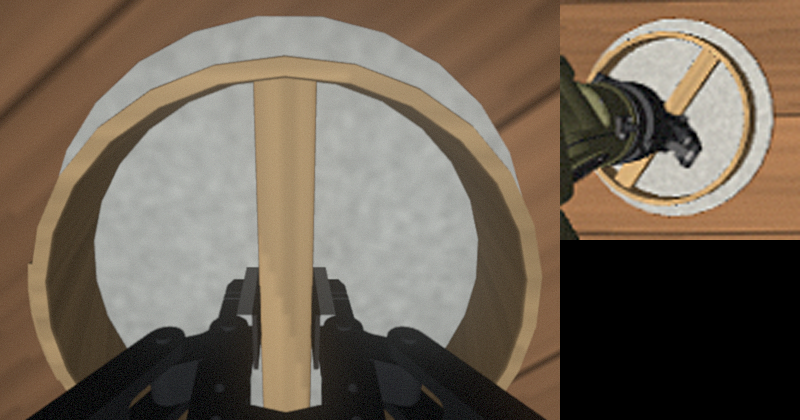

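```bash
python3 - <<'E'
from h import *
import pickle
from scipy.optimize import least_squares
m,p,M=pickle.load(open("w7.pkl","rb"));g=np.load("w7.npy")
h=cv2.cvtColor(g,cv2.COLOR_RGB2HSV).astype(int)
tx,ty=M[:2,0],M[:2,1]
T=[];H=[]
for x in range(75,505,4):
    col=cv2.medianBlur(h[:,x,1].astype(np.uint8).reshape(-1,1),5).ravel()
    w=np.where(col<50)[0]
    if len(w) and w[0]<200:
        a=w[0];T.append((x,a-.5))
        b=a+4+np.argmax(col[a+4:]>70);H.append((x,b-.5))
print(len(T),T[::12],H[::12])
def fit(P,z,rr,free):
    w=ray(m,P,z)[:,:2]
    f=lambda q:np.hypot(w[:,0]-q[0],w[:,1]-q[1])-(q[2] if free else rr)
    q=least_squares(f,[*p[:2],rr],loss="soft_l1",f_scale=.001).x
    d=q[:2]-p[:2];print("z",z,"c",q.round(4),"tool xy mm",(d@tx*1000).round(1),(d@ty*1000).round(1),"rms",np.sqrt(np.mean(f(q)**2)).round(5))
zt=p[2]-.0062+.036
fit(T,.010,.1045,0);fit(T,.010,.1045,1);fit(H,zt,.0895,0);fit(H,zt,.0895,1)
# top camera: tray circle and hoop
E
```

```text
108 [(75, np.float64(135.5)), (123, np.float64(75.5)), (171, np.float64(43.5)), (219, np.float64(24.5)), (267, np.float64(15.5)), (315, np.float64(15.5)), (363, np.float64(26.5)), (411, np.float64(47.5)), (459, np.float64(82.5))] [(75, np.float64(155.5)), (123, np.float64(109.5)), (171, np.float64(81.5)), (219, np.float64(64.5)), (267, np.float64(57.5)), (315, np.float64(59.5)), (363, np.float64(66.5)), (411, np.float64(85.5)), (459, np.float64(116.5))]
z 0.01 c [0.5129 0.3438 0.1045] tool xy mm 1.0 0.9 rms 0.00022
z 0.01 c [0.5135 0.3433 0.1038] tool xy mm 1.8 0.9 rms 0.0002
z 0.046812983999229604 c [0.5123 0.3451 0.0895] tool xy mm -0.3 0.2 rms 0.00024
z 0.046812983999229604 c [0.5136 0.3441 0.088 ] tool xy mm 1.3 0.2 rms 0.00018
```

>>> {"fn": "play_rows", "kwargs": {
  "increments": [
    {"delta_pos":[1,0.7,0],"rotation":[0,0,0]},
    {"delta_pos":[1,0.7,0.5],"rotation":[0,0,0]},
    {"delta_pos":[1,0.7,1.2],"rotation":[0,0,0]},
    {"delta_pos":[1,0.7,1.5],"rotation":[0,0,0]},
    {"delta_pos":[1,0.7,1.5],"rotation":[0,0,0]}
  ]
}}

```text
clock: 27.52
tool_pos: [0.5133, 0.3441, 0.0162]
tool_rot: [-2.989, 0.968, -0.0]
wrist_force: [-0.8, -0.6, 3.8]
opening: 0.019
grasp_force: 40.1
```

>>> {"fn": "play_rows", "kwargs": {
  "increments": [
    {"delta_pos":[0,0,0],"rotation":[0,0,0]},
    {"delta_pos":[0,0,0],"rotation":[0,0,0]},
    {"delta_pos":[0,0,0],"rotation":[0,0,0]},
    {"delta_pos":[0,0,0],"rotation":[0,0,0]}
  ],
  "fingers": 40
}}

```text
clock: 28.02
tool_pos: [0.5132, 0.344, 0.0157]
tool_rot: [2.989, -0.968, -0.0]
wrist_force: [0.0, -0.4, 0.8]
opening: 0.0397
grasp_force: 0.0
```

>>> {"fn": "play_rows", "kwargs": {
  "increments": [
    {"delta_pos":[0,0,-5],"rotation":[0,0,0]},
    {"delta_pos":[0,0,-20],"rotation":[0,0,0]},
    {"delta_pos":[0,0,-50],"rotation":[0,0,0]},
    {"delta_pos":[0,0,-90],"rotation":[0,0,0]},
    {"delta_pos":[0,0,-130],"rotation":[0,0,0]},
    {"delta_pos":[0,0,-150],"rotation":[0,0,0]},
    {"delta_pos":[0,0,-150],"rotation":[0,0,0]}
  ]
}}

```text
clock: 28.9
tool_pos: [0.5147, 0.3451, 0.169]
tool_rot: [-2.984, 0.967, -0.006]
wrist_force: [0.9, 1.0, -0.8]
opening: 0.0401
grasp_force: 0.0
```

```bash
python3 - <<'E'
from h import *
s,p,r=st();print(p.round(4),s["wrist_force"],s["opening"],s["clock"],s["joint_pos"])
move([.48,-.02,.20],272.4)   # via
move([.4135,-.3543,.20],272.4);move([.4135,-.3543,.0055],272.4)
E
```

```text
[0.5147 0.3451 0.169 ] [ 0.85357632  0.95490981 -0.83134358] 0.04005846843564147 28.9 [ 5.90578658e-01  4.47080395e-01 -1.92453517e-02  1.09861840e+00
 -2.48872746e-05 -1.92454387e+00]
dpos [186.  315.9 -32.4] rot [-3.500e-01  3.000e-02  5.171e+01] cur yaw -35.89 turn -51.71 q6 -1.92 t 28.9
dpos [328.1 625.7 -33.8] rot [-3.500e-01  3.000e-02  5.171e+01] cur yaw -35.89 turn -51.71 q6 -1.92 t 28.9
dpos [327.7 626.8 160.7] rot [-3.500e-01  3.000e-02  5.171e+01] cur yaw -35.89 turn -51.71 q6 -1.92 t 28.9
```

>>> {"fn": "play_rows", "kwargs": {
  "increments": [
    {"delta_pos":[12,22,-10],"rotation":[0,0,2]},
    {"delta_pos":[30,58,-20],"rotation":[0,0,5]},
    {"delta_pos":[55,104,-30],"rotation":[0,0,9]},
    {"delta_pos":[80,152,-30],"rotation":[0,0,13]},
    {"delta_pos":[105,200,-30],"rotation":[0,0,17]},
    {"delta_pos":[130,248,-30],"rotation":[0,0,21]},
    {"delta_pos":[155,296,-30],"rotation":[0,0,25]},
    {"delta_pos":[180,344,-30],"rotation":[0,0,29]},
    {"delta_pos":[205,392,-30],"rotation":[0,0,33]},
    {"delta_pos":[230,440,-30],"rotation":[0,0,37]},
    {"delta_pos":[255,488,-30],"rotation":[0,0,41]},
    {"delta_pos":[280,535,-30],"rotation":[0,0,45]},
    {"delta_pos":[302,577,-25],"rotation":[0,0,49]},
    {"delta_pos":[318,608,-10],"rotation":[0,0,51.7]},
    {"delta_pos":[328,626,20],"rotation":[0,0,51.7]},
    {"delta_pos":[328,626,50],"rotation":[0,0,51.7]},
    {"delta_pos":[328,626,70],"rotation":[0,0,51.7]},
    {"delta_pos":[328,626,80],"rotation":[0,0,51.7]},
    {"delta_pos":[328,626,80],"rotation":[0,0,51.7]},
    {"delta_pos":[328,626,80],"rotation":[0,0,51.7]}
  ]
}}

```text
clock: 31.4
tool_pos: [0.4122, -0.3557, 0.0866]
tool_rot: [2.267, -2.175, 0.002]
wrist_force: [0.3, 0.3, 0.4]
opening: 0.0399
grasp_force: 0.0
```

```bash
python3 - <<'E'
from h import *
s,p,r=st();print(p.round(4),r.as_matrix()[2].round(4),s["dq"])
move([.4135,-.3543,.0055],272.4)
t=grab_frame("top")
u=cv2.resize(t[190:330,100:350],None,fx=3.2,fy=3.2,interpolation=cv2.INTER_CUBIC)
cv2.imwrite("pics/t8.png",cv2.cvtColor(u,cv2.COLOR_RGB2BGR));np.save("t8.npy",t)
E
```

```text
[ 0.4122 -0.3557  0.0866] [ 9.e-04 -8.e-04 -1.e+00] [ 0.00321213 -0.00464677  0.01020226 -0.00071325 -0.0015304   0.00015532]
dpos [-1.4 -1.3 81.1] rot [-0.05 -0.05 -0.01] cur yaw -87.61 turn 0.01 q6 -2.32 t 31.4
```

View pics/t8.png

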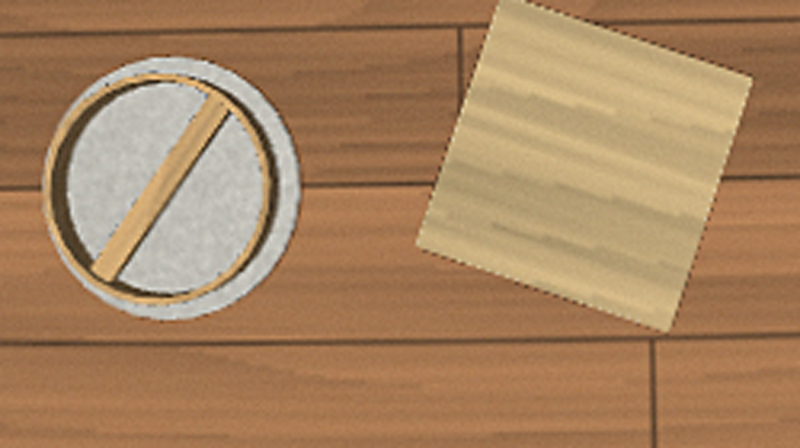

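The hoop is seated on the tray, with the apparent offset explained by parallax from its height. The board is empty. I'll check the concentricity numerically and fit the board rectangle.

```bash
python3 - <<'E'
from h import *
m=camera_model("top");t=np.load("t8.npy")
c=np.array([[42,187],[275,187],[158,72],[158,303]])/3.2+[100,190]-.35
w=ray(m,c,.046)[:,:2];print("hoop c",w[:2].mean(0),w[2:].mean(0),np.ptp(w,0))
h=cv2.cvtColor(t,cv2.COLOR_RGB2HSV).astype(int);l=cv2.cvtColor(t,cv2.COLOR_RGB2LAB).astype(int)
k=((h[...,0]>=17)&(h[...,0]<30)&(h[...,2]>130)).astype(np.uint8);k[:,:222]=0;k[:,345:]=0;k[:178]=0;k[305:]=0
k=cv2.morphologyEx(cv2.morphologyEx(k,cv2.MORPH_CLOSE,np.ones((5,5))),cv2.MORPH_OPEN,np.ones((5,5)))
cc=max(cv2.findContours(k,0,cv2.CHAIN_APPROX_NONE)[0],key=cv2.contourArea).reshape(-1,2)
print("board",cv2.minAreaRect(ray(m,cc,.018)[:,:2].astype(np.float32)),cc.min(0),cc.max(0))
E
```

```text
hoop c [0.51494392 0.34242103] [0.51489245 0.34215002] [0.17797881 0.18451307]
board ((0.528769314289093, 0.013309888541698456), (0.20935140550136566, 0.20984046161174774), 70.21586608886719) [231 189] [333 292]
```

>>> {"fn": "play_rows", "kwargs": {
  "increments": [
    {"delta_pos":[-1.4,-1.3,20],"rotation":[0,0,0]},
    {"delta_pos":[-1.4,-1.3,45],"rotation":[0,0,0]},
    {"delta_pos":[-1.4,-1.3,65],"rotation":[0,0,0]},
    {"delta_pos":[-1.4,-1.3,76],"rotation":[0,0,0]},
    {"delta_pos":[-1.4,-1.3,80.5],"rotation":[0,0,0]},
    {"delta_pos":[-1.4,-1.3,80.5],"rotation":[0,0,0]},
    {"delta_pos":[-1.4,-1.3,80.5],"rotation":[0,0,0]}
  ]
}}

```text
clock: 32.33
tool_pos: [0.4137, -0.3544, 0.006]
tool_rot: [-2.268, 2.174, -0.002]
wrist_force: [0.7, 0.5, -0.7]
opening: 0.0397
grasp_force: 0.0
```

>>> {"fn": "play_rows", "kwargs": {
  "increments": [
    {"delta_pos":[0,0,0],"rotation":[0,0,0]},
    {"delta_pos":[0,0,0],"rotation":[0,0,0]},
    {"delta_pos":[0,0,0],"rotation":[0,0,0]},
    {"delta_pos":[0,0,0],"rotation":[0,0,0]},
    {"delta_pos":[0,0,0],"rotation":[0,0,0]},
    {"delta_pos":[0,0,0],"rotation":[0,0,0]}
  ],
  "fingers": 5,
  "force": 30
}}

```text
clock: 33.08
tool_pos: [0.4136, -0.3543, 0.0059]
tool_rot: [-2.268, 2.174, -0.002]
wrist_force: [-0.6, 0.2, 5.7]
opening: 0.015
grasp_force: 31.5
```

```bash
python3 - <<'E'
from h import *
s,p,r=st();M=r.as_matrix()
m=camera_model("wrist");g=grab_frame("wrist");np.save("w9.npy",g)
def end(img,m,p,M,ztop):
    c=img[:,272:300].astype(int).mean(1);h=cv2.cvtColor(img[:,272:300],cv2.COLOR_RGB2HSV).astype(int)[...,0].mean(1)
    red=(c[:,0]-c[:,1])>20; e=np.where(red)[0]; e=e[e<150][0]
    w=ray(m,[(286,e-.5)],ztop)[0];return e,((w-p)@M[:,0]*1000).round(1)
a=end(g,m,p,M,.015);b=end(np.load("w4.npy"),m,p,M,.015)  # same rigid camera-to-tool, both on mat
print(a,b)
T=np.array([.5663,-.0006,.021])
T[:2]-= (a[1]-95)/1000*np.array([np.cos(np.radians(250.2)),np.sin(np.radians(250.2))])
print(T);move(T,250.2)
E
```

```text
(np.int64(45), np.float64(94.6)) (np.int64(40), np.float64(96.1))
[ 0.5661645  -0.00097635  0.021     ]
dpos [-346.6 -167.3  -15.2] rot [-0.06 -0.04 22.2 ] cur yaw -87.6 turn -22.2 q6 -2.32 t 33.125
```

>>> {"fn": "play_rows", "kwargs": {
  "increments": [
    {"delta_pos":[0,0,-6],"rotation":[0,0,0]},
    {"delta_pos":[0,0,-25],"rotation":[0,0,0]},
    {"delta_pos":[-12,-6,-55],"rotation":[0,0,0]},
    {"delta_pos":[-40,-19,-80],"rotation":[0,0,2]},
    {"delta_pos":[-80,-39,-85],"rotation":[0,0,5]},
    {"delta_pos":[-120,-58,-85],"rotation":[0,0,8]},
    {"delta_pos":[-160,-77,-85],"rotation":[0,0,11]},
    {"delta_pos":[-200,-97,-85],"rotation":[0,0,14]},
    {"delta_pos":[-240,-116,-85],"rotation":[0,0,17]},
    {"delta_pos":[-280,-135,-80],"rotation":[0,0,20]},
    {"delta_pos":[-315,-152,-70],"rotation":[0,0,22.2]},
    {"delta_pos":[-337,-163,-58],"rotation":[0,0,22.2]},
    {"delta_pos":[-346.5,-167.5,-45],"rotation":[0,0,22.2]},
    {"delta_pos":[-346.5,-167.5,-32],"rotation":[0,0,22.2]},
    {"delta_pos":[-346.5,-167.5,-24],"rotation":[0,0,22.2]},
    {"delta_pos":[-346.5,-167.5,-19],"rotation":[0,0,22.2]},
    {"delta_pos":[-346.5,-167.5,-18],"rotation":[0,0,22.2]},
    {"delta_pos":[-346.5,-167.5,-18],"rotation":[0,0,22.2]},
    {"delta_pos":[-346.5,-167.5,-18],"rotation":[0,0,22.2]}
  ]
}}

```text
clock: 35.5
tool_pos: [0.5663, -0.0008, 0.0237]
tool_rot: [-1.806, 2.57, -0.001]
wrist_force: [0.1, 0.5, -1.1]
opening: 0.0149
grasp_force: 30.8
```

```bash
python3 - <<'E'
from h import *
s,p,r=st();print(p.round(4),s["wrist_force"],s["opening"])
T=np.array([.5662,-.001,.021]);move(T,250.2)
E
```

```text
[ 0.5663 -0.0008  0.0237] [ 0.06931698  0.54965576 -1.09628844] 0.014890129917758134
dpos [0.2 0.1 2.7] rot [-0.05  0.02 -0.  ] cur yaw -109.8 turn 0.0 q6 -1.23 t 35.5
```

>>> {"fn": "play_rows", "kwargs": {
  "increments": [
    {"delta_pos":[0,0,1.5],"rotation":[0,0,0]},
    {"delta_pos":[0,0,3],"rotation":[0,0,0]},
    {"delta_pos":[0,0,3],"rotation":[0,0,0]},
    {"delta_pos":[0,0,3],"rotation":[0,0,0]}
  ]
}}

```text
clock: 36.0
tool_pos: [0.5662, -0.0007, 0.0209]
tool_rot: [-1.806, 2.57, -0.001]
wrist_force: [-1.2, -0.6, 5.2]
opening: 0.0149
grasp_force: 31.4
```

>>> {"fn": "play_rows", "kwargs": {
  "increments": [
    {"delta_pos":[0,0,0],"rotation":[0,0,0]},
    {"delta_pos":[0,0,0],"rotation":[0,0,0]},
    {"delta_pos":[0,0,0],"rotation":[0,0,0]},
    {"delta_pos":[0,0,0],"rotation":[0,0,0]}
  ],
  "fingers": 40
}}

```text
clock: 36.5
tool_pos: [0.5659, -0.0007, 0.0201]
tool_rot: [1.806, -2.57, -0.0]
wrist_force: [0.6, -0.5, -0.3]
opening: 0.0402
grasp_force: 0.0
```

```bash
python3 - <<'E'
from h import *
s,p,r=st();print(p.round(4),s["wrist_force"],s["opening"])
move([.3545,-.355,.0055],272.4)
E
```

```text
[ 0.5659 -0.0007  0.0201] [ 0.56866078 -0.45527915 -0.29113096] 0.0401604331222274
dpos [405.   78.9  14.7] rot [ 2.00e-02 -0.00e+00 -2.22e+01] cur yaw -109.8 turn 22.2 q6 -1.23 t 36.5
```

>>> {"fn": "play_rows", "kwargs": {
  "increments": [
    {"delta_pos":[0,0,-12],"rotation":[0,0,0]},
    {"delta_pos":[0,0,-40],"rotation":[0,0,0]},
    {"delta_pos":[15,3,-80],"rotation":[0,0,0]},
    {"delta_pos":[45,9,-100],"rotation":[0,0,-2]},
    {"delta_pos":[90,17,-100],"rotation":[0,0,-5]},
    {"delta_pos":[135,26,-100],"rotation":[0,0,-8]},
    {"delta_pos":[180,35,-100],"rotation":[0,0,-11]},
    {"delta_pos":[225,44,-100],"rotation":[0,0,-14]},
    {"delta_pos":[270,53,-100],"rotation":[0,0,-17]},
    {"delta_pos":[315,61,-95],"rotation":[0,0,-20]},
    {"delta_pos":[360,70,-85],"rotation":[0,0,-22.2]},
    {"delta_pos":[390,76,-70],"rotation":[0,0,-22.2]},
    {"delta_pos":[405,79,-45],"rotation":[0,0,-22.2]},
    {"delta_pos":[405,79,-20],"rotation":[0,0,-22.2]},
    {"delta_pos":[405,79,0],"rotation":[0,0,-22.2]},
    {"delta_pos":[405,79,10],"rotation":[0,0,-22.2]},
    {"delta_pos":[405,79,14],"rotation":[0,0,-22.2]},
    {"delta_pos":[405,79,14.5],"rotation":[0,0,-22.2]},
    {"delta_pos":[405,79,14.5],"rotation":[0,0,-22.2]},
    {"delta_pos":[405,79,14.5],"rotation":[0,0,-22.2]}
  ]
}}

```text
clock: 39.0
tool_pos: [0.3549, -0.3553, 0.0063]
tool_rot: [2.268, -2.174, 0.002]
wrist_force: [0.3, -0.6, 0.1]
opening: 0.0399
grasp_force: 0.0
```

>>> {"fn": "play_rows", "kwargs": {
  "increments": [
    {"delta_pos":[0,0,0],"rotation":[0,0,0]},
    {"delta_pos":[0,0,0],"rotation":[0,0,0]},
    {"delta_pos":[0,0,0],"rotation":[0,0,0]},
    {"delta_pos":[0,0,0],"rotation":[0,0,0]},
    {"delta_pos":[0,0,0],"rotation":[0,0,0]},
    {"delta_pos":[0,0,0],"rotation":[0,0,0]}
  ],
  "fingers": 5
}}

```text
clock: 39.75
tool_pos: [0.3548, -0.3552, 0.0062]
tool_rot: [-2.268, 2.174, -0.001]
wrist_force: [-0.2, 1.5, 5.3]
opening: 0.0151
grasp_force: 31.4
```

```bash
python3 - <<'E'
from h import *
s,p,r=st();M=r.as_matrix();print(p.round(4),s["opening"],s["wrist_force"])
m=camera_model("wrist");g=grab_frame("wrist")
c=g[:,272:300].astype(int).mean(1);e=np.where((c[:,0]-c[:,1])>20)[0];e=e[e<150][0]
x=((ray(m,[(286,e-.5)],.015)[0]-p)@M[:,0]*1000);print(e,x)
T=np.array([.4911,.0266,.0235]);T[:2]-=(x-95)/1000*np.array([np.cos(np.radians(250.2)),np.sin(np.radians(250.2))])
print(T);move(T,250.2)
E
```

```text
[ 0.3548 -0.3552  0.0062] 0.0150503533233873 [-0.18224756  1.50416643  5.31852195]
44 94.93979005328445
[0.4910796  0.02654335 0.0235    ]
dpos [-375.7 -152.2  -17.4] rot [-4.000e-02 -2.000e-02  2.221e+01] cur yaw -87.59 turn -22.21 q6 -2.4 t 39.8
```

>>> {"fn": "play_rows", "kwargs": {
  "increments": [
    {"delta_pos":[0,0,-6],"rotation":[0,0,0]},
    {"delta_pos":[0,0,-25],"rotation":[0,0,0]},
    {"delta_pos":[-12,-5,-55],"rotation":[0,0,0]},
    {"delta_pos":[-40,-16,-80],"rotation":[0,0,2]},
    {"delta_pos":[-80,-32,-85],"rotation":[0,0,5]},
    {"delta_pos":[-125,-51,-85],"rotation":[0,0,8]},
    {"delta_pos":[-170,-69,-85],"rotation":[0,0,11]},
    {"delta_pos":[-215,-87,-85],"rotation":[0,0,14]},
    {"delta_pos":[-260,-105,-85],"rotation":[0,0,17]},
    {"delta_pos":[-305,-124,-80],"rotation":[0,0,20]},
    {"delta_pos":[-342,-139,-70],"rotation":[0,0,22.2]},
    {"delta_pos":[-366,-148,-58],"rotation":[0,0,22.2]},
    {"delta_pos":[-375.5,-152,-45],"rotation":[0,0,22.2]},
    {"delta_pos":[-375.5,-152,-32],"rotation":[0,0,22.2]},
    {"delta_pos":[-375.5,-152,-24],"rotation":[0,0,22.2]},
    {"delta_pos":[-375.5,-152,-19],"rotation":[0,0,22.2]},
    {"delta_pos":[-375.5,-152,-18],"rotation":[0,0,22.2]},
    {"delta_pos":[-375.5,-152,-18],"rotation":[0,0,22.2]},
    {"delta_pos":[-375.5,-152,-18],"rotation":[0,0,22.2]}
  ]
}}

```text
clock: 42.18
tool_pos: [0.491, 0.0265, 0.0242]
tool_rot: [-1.806, 2.57, -0.001]
wrist_force: [0.7, 0.5, -0.2]
opening: 0.0151
grasp_force: 30.7
```

```bash
python3 - <<'E'
from h import *
s,p,r=st();print(p.round(4),s["wrist_force"],s["opening"])
d=np.array([np.cos(np.radians(70.2)),np.sin(np.radians(70.2))]);n=np.array([d[1],-d[0]])
print("spacing",(np.array([.5662,-.0007])-p[:2])@n)
move([.4911,.0268,.021],250.2)
E
```

```text
[0.491  0.0265 0.0242] [ 0.72843868  0.46757694 -0.18727058] 0.015055487664988883
spacing 0.07996075577162044
dpos [-0.4  0.   3.2] rot [-0.05  0.02 -0.01] cur yaw -109.81 turn 0.01 q6 -1.17 t 42.175
```

Spacing is 80.0 mm. Next I lower, release, and move back up to look.

>>> {"fn": "play_rows", "kwargs": {
  "increments": [
    {"delta_pos":[0,0,1.5],"rotation":[0,0,0]},
    {"delta_pos":[0,0,3],"rotation":[0,0,0]},
    {"delta_pos":[0,0,3.4],"rotation":[0,0,0]},
    {"delta_pos":[0,0,3.4],"rotation":[0,0,0]}
  ]
}}

```text
clock: 42.68
tool_pos: [0.4908, 0.0266, 0.0212]
tool_rot: [-1.806, 2.57, -0.001]
wrist_force: [-1.9, 0.1, 6.8]
opening: 0.015
grasp_force: 31.6
```

>>> {"fn": "play_rows", "kwargs": {
  "increments": [
    {"delta_pos":[0,0,0],"rotation":[0,0,0]},
    {"delta_pos":[0,0,0],"rotation":[0,0,0]},
    {"delta_pos":[0,0,0],"rotation":[0,0,0]},
    {"delta_pos":[0,0,0],"rotation":[0,0,0]}
  ],
  "fingers": 40
}}

```text
clock: 43.18
tool_pos: [0.4905, 0.0265, 0.0203]
tool_rot: [1.806, -2.57, -0.0]
wrist_force: [-0.1, 0.3, 0.3]
opening: 0.0396
grasp_force: 0.0
```

```bash
python3 - <<'E'
from h import *
s,p,r=st();print(p.round(4),s["wrist_force"],s["opening"])
# view pose: board centre at tool x +50
a=np.radians(250.2);c=np.array([.5287,.013])-.062*np.array([np.cos(a),np.sin(a)])
move([*c,.26],250.2)
E
```

```text
[0.4905 0.0265 0.0203] [-0.10376688  0.32448043  0.31735073] 0.03961153553983582
dpos [ -62.2  -40.4 -239.8] rot [ 0.01 -0.    0.  ] cur yaw -109.8 turn -0.0 q6 -1.17 t 43.175
```

>>> {"fn": "play_rows", "kwargs": {
  "increments": [
    {"delta_pos":[0,0,-10],"rotation":[0,0,0]},
    {"delta_pos":[0,0,-35],"rotation":[0,0,0]},
    {"delta_pos":[-5,-5,-75],"rotation":[0,0,0]},
    {"delta_pos":[-15,-15,-125],"rotation":[0,0,0]},
    {"delta_pos":[-30,-25,-175],"rotation":[0,0,0]},
    {"delta_pos":[-45,-35,-225],"rotation":[0,0,0]},
    {"delta_pos":[-50,-40,-260],"rotation":[0,0,0]},
    {"delta_pos":[-50,-40,-280],"rotation":[0,0,0]},
    {"delta_pos":[-50,-40,-280],"rotation":[0,0,0]},
    {"delta_pos":[-50,-40,-280],"rotation":[0,0,0]}
  ]
}}

```text
clock: 44.42
tool_pos: [0.5445, 0.0599, 0.2997]
tool_rot: [1.806, -2.569, -0.001]
wrist_force: [-0.4, 0.1, -0.8]
opening: 0.0401
grasp_force: 0.0
```

```bash
python3 - <<'E'
from h import *
import pickle
s,p,r=st();print(p.round(4))
m=camera_model("wrist");g=grab_frame("wrist");np.save("w10.npy",g);pickle.dump(m,open("w10.pkl","wb"))
crop(g,130,0,300,290,2.05,"w10.png")
E
```

```text
[0.5445 0.0599 0.2997]
```

View pics/w10.png

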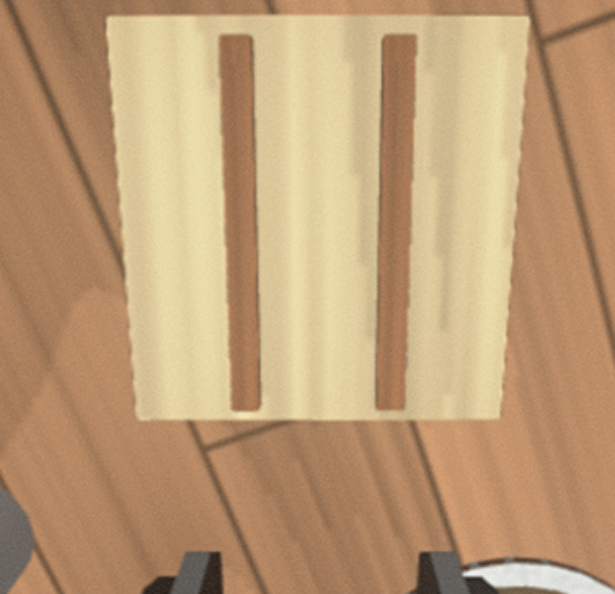

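Both sticks lie flat and parallel on the board. Their centre lines run (236,35)–(245,410) and (400,34)–(390,409). Board corners are at (107,16), (529,15), (137,420) and (500,419).

```bash
python3 - <<'E'
from h import *
import pickle
m=pickle.load(open("w10.pkl","rb"))
W=lambda p,z:ray(m,np.array(p)/2.05+[130,0]-.25,z)[:,:2]
b=W([(107,16),(529,15),(500,419),(137,420)],.018);bc=b.mean(0);print("board",b.round(4).tolist(),bc.round(4))
A=W([(236,35),(245.5,411)],.030);B=W([(400,34),(390.5,410)],.030)
for q in(A,B):
    d=q[1]-q[0];print(q.mean(0).round(4),np.hypot(*d).round(4),np.degrees(np.arctan2(d[1],d[0])).round(2))
c=(A.mean(0)+B.mean(0))/2;d=np.array([np.cos(np.radians(70.2)),np.sin(np.radians(70.2))]);n=np.array([d[1],-d[0]])
print("stick centre",c.round(4),"spacing",((A-B).mean(0)@n).round(4),"stagger",((A-B).mean(0)@d).round(4),"rel board along/across",((c-bc)@d).round(4),((c-bc)@n).round(4))
# hoop on mat view pose: yaw 182.4, hoop centre at tool x +55
move([.5393+.05,-.3544+.002,.25],182.4)
E
```

```text
board [[0.5902, -0.1211], [0.3946, -0.0509], [0.4651, 0.1459], [0.6616, 0.0754]] [0.5279 0.0123]
[ 5.658e-01 -4.000e-04] 0.1894 69.81
[0.4906 0.0263] 0.1893 70.35
stick centre [0.5282 0.013 ] spacing 0.0798 stagger 0.0004 rel board along/across 0.0007 0.0001
dpos [ 372.7 -182.1   49.3] rot [ 0.07 -0.11 67.8 ] cur yaw -109.8 turn -67.8 q6 -1.12 t 44.475
```

>>> {"fn": "play_rows", "kwargs": {
  "increments": [
    {"delta_pos":[15,-7,0],"rotation":[0,0,3]},
    {"delta_pos":[40,-20,0],"rotation":[0,0,8]},
    {"delta_pos":[75,-37,5],"rotation":[0,0,15]},
    {"delta_pos":[115,-56,10],"rotation":[0,0,23]},
    {"delta_pos":[155,-76,15],"rotation":[0,0,31]},
    {"delta_pos":[195,-95,20],"rotation":[0,0,39]},
    {"delta_pos":[235,-115,25],"rotation":[0,0,47]},
    {"delta_pos":[275,-134,30],"rotation":[0,0,55]},
    {"delta_pos":[315,-154,37],"rotation":[0,0,62]},
    {"delta_pos":[350,-171,45],"rotation":[0,0,66]},
    {"delta_pos":[367,-179,49],"rotation":[0,0,67.8]},
    {"delta_pos":[372.5,-182,49],"rotation":[0,0,67.8]},
    {"delta_pos":[372.5,-182,49],"rotation":[0,0,67.8]},
    {"delta_pos":[372.5,-182,49],"rotation":[0,0,67.8]}
  ]
}}

```text
clock: 46.22
tool_pos: [0.5905, -0.3508, 0.2521]
tool_rot: [-0.068, 3.14, 0.0]
wrist_force: [0.5, -0.5, -0.5]
opening: 0.0399
grasp_force: 0.0
```

```bash
python3 - <<'E'
from h import *
import pickle
s,p,r=st();print(p.round(4))
m=camera_model("wrist");g=grab_frame("wrist");np.save("w11.npy",g);pickle.dump(m,open("w11.pkl","wb"))
crop(g,130,0,300,290,2.05,"w11.png")
E
```

```text
[ 0.5905 -0.3508  0.2521]
```

View pics/w11.png

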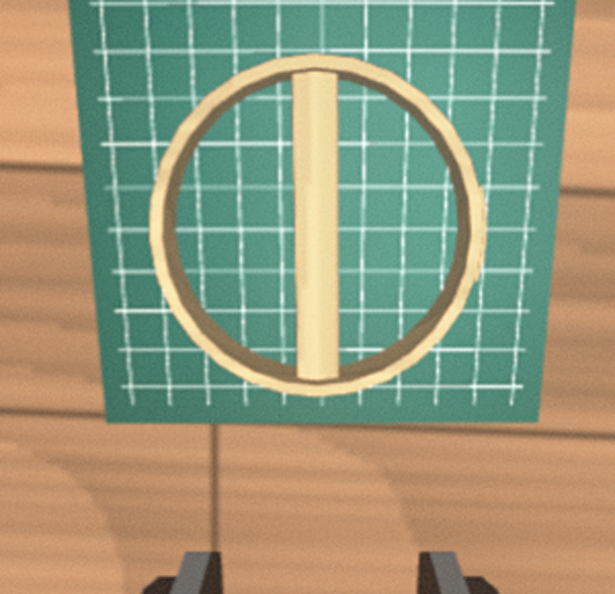

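The hoop lies flat on the mat. Its bar runs (314,72)–(318,380), and the rim spans rows 54–395 and columns 150–482.

```bash
python3 - <<'E'
from h import *
import pickle
m=pickle.load(open("w11.pkl","rb"))
W=lambda p,z:ray(m,np.array(p)/2.05+[130,0]-.25,z)[:,:2]
for n,p,z in [("bar",[(314,72),(318,380)],.029),("ud",[(316,54),(316,395)],.039),("lr",[(150,218),(482,218)],.039)]:
    w=W(p,z);d=w[1]-w[0];print(n,w.mean(0).round(4),np.hypot(*d).round(4),np.degrees(np.arctan2(d[1],d[0])).round(1))
move([.5368,-.3543,.008],182.4)
E
```

```text
bar [ 0.5373 -0.3552] 0.1377 3.1
ud [ 0.5368 -0.3553] 0.1482 2.3
lr [ 0.5291 -0.3556] 0.1474 92.4
dpos [ 54.   -1.1 244.1] rot [-0.01  0.04  0.1 ] cur yaw -177.5 turn -0.1 q6 -0.58 t 46.275
```

>>> {"fn": "play_rows", "kwargs": {
  "increments": [
    {"delta_pos":[15,0,20],"rotation":[0,0,0]},
    {"delta_pos":[35,-1,60],"rotation":[0,0,0]},
    {"delta_pos":[53.5,-1.3,105],"rotation":[0,0,0]},
    {"delta_pos":[53.5,-1.3,150],"rotation":[0,0,0]},
    {"delta_pos":[53.5,-1.3,190],"rotation":[0,0,0]},
    {"delta_pos":[53.5,-1.3,220],"rotation":[0,0,0]},
    {"delta_pos":[53.5,-1.3,236],"rotation":[0,0,0]},
    {"delta_pos":[53.5,-1.3,243],"rotation":[0,0,0]},
    {"delta_pos":[53.5,-1.3,244],"rotation":[0,0,0]},
    {"delta_pos":[53.5,-1.3,244],"rotation":[0,0,0]}
  ]
}}

```text
clock: 47.52
tool_pos: [0.5378, -0.3562, 0.0087]
tool_rot: [-0.066, 3.139, -0.002]
wrist_force: [-0.5, -0.3, 0.3]
opening: 0.04
grasp_force: 0.0
```

>>> {"fn": "play_rows", "kwargs": {
  "increments": [
    {"delta_pos":[0,0,0],"rotation":[0,0,0]},
    {"delta_pos":[0,0,0],"rotation":[0,0,0]},
    {"delta_pos":[0,0,0],"rotation":[0,0,0]},
    {"delta_pos":[0,0,0],"rotation":[0,0,0]},
    {"delta_pos":[0,0,0],"rotation":[0,0,0]},
    {"delta_pos":[0,0,0],"rotation":[0,0,0]}
  ],
  "fingers": 5,
  "force": 40
}}

```text
clock: 48.28
tool_pos: [0.5377, -0.3561, 0.0085]
tool_rot: [-0.066, 3.139, -0.002]
wrist_force: [-0.2, 0.4, 5.1]
opening: 0.0193
grasp_force: 40.4
```

```bash
cat >fit.py <<'E'
from h import *
from scipy.optimize import least_squares
def rim(z,rr):
    "upper outer rim arc in the wrist picture -> centre in tool xy (mm)"
    s,p,r=st();M=r.as_matrix();m=camera_model("wrist");g=grab_frame("wrist");np.save("rim.npy",g)
    return g,m,p,M
E
python3 - <<'E'
from h import *
from scipy.optimize import least_squares
s,p,r=st();M=r.as_matrix();print(p.round(4),s["opening"],s["wrist_force"])
m=camera_model("wrist");g=grab_frame("wrist");np.save("w12.npy",g)
h=cv2.cvtColor(g,cv2.COLOR_RGB2HSV).astype(int)
P=[]
for x in range(110,470,4):
    col=g[:,x].astype(int); w=np.where((cv2.medianBlur((col[:,0]-col[:,2]).clip(0,255).astype(np.uint8).reshape(-1,1),5).ravel()>35))[0]
    if len(w) and 60<w[0]<260:P.append((x,w[0]-.5))
w=ray(m,P,.039)[:,:2]
for fr in(0,1):
    f=lambda q:np.hypot(w[:,0]-q[0],w[:,1]-q[1])-(q[2] if fr else .0746)
    q=least_squares(f,[*p[:2],.0746],loss="soft_l1",f_scale=.001).x;d=q[:2]-p[:2]
    print(len(P),q.round(4),"tool",(d@M[:2,:2]*1000).round(1),np.sqrt(np.mean(f(q)**2)).round(5))
move([.5282,.013,.036],160.2)
E
```

```text
[ 0.5377 -0.3561  0.0085] 0.019339131747474845 [-0.18393672  0.40597133  5.06542951]
90 [ 0.5365 -0.3567  0.0746] tool [ 1.2 -0.5] 0.00065
90 [ 0.5313 -0.3568  0.0699] tool [ 6.4 -0.4] 0.00036
dpos [ -6.1 369.2 -27.9] rot [-0.05  0.11 22.2 ] cur yaw -177.6 turn -22.2 q6 -0.63 t 48.325
```

>>> {"fn": "play_rows", "kwargs": {
  "increments": [
    {"delta_pos":[0,0,-6],"rotation":[0,0,0]},
    {"delta_pos":[0,0,-25],"rotation":[0,0,0]},
    {"delta_pos":[0,15,-55],"rotation":[0,0,0]},
    {"delta_pos":[0,45,-80],"rotation":[0,0,2]},
    {"delta_pos":[-1,85,-85],"rotation":[0,0,5]},
    {"delta_pos":[-2,130,-85],"rotation":[0,0,8]},
    {"delta_pos":[-3,175,-85],"rotation":[0,0,11]},
    {"delta_pos":[-4,220,-85],"rotation":[0,0,14]},
    {"delta_pos":[-5,265,-85],"rotation":[0,0,17]},
    {"delta_pos":[-6,305,-80],"rotation":[0,0,20]},
    {"delta_pos":[-7,340,-75],"rotation":[0,0,22.2]},
    {"delta_pos":[-7,360,-65],"rotation":[0,0,22.2]},
    {"delta_pos":[-7,369,-52],"rotation":[0,0,22.2]},
    {"delta_pos":[-7,369,-42],"rotation":[0,0,22.2]},
    {"delta_pos":[-7,369,-35],"rotation":[0,0,22.2]},
    {"delta_pos":[-7,369,-31],"rotation":[0,0,22.2]},
    {"delta_pos":[-7,369,-30],"rotation":[0,0,22.2]},
    {"delta_pos":[-7,369,-30],"rotation":[0,0,22.2]},
    {"delta_pos":[-7,369,-30],"rotation":[0,0,22.2]}
  ]
}}

```text
clock: 50.7
tool_pos: [0.5287, 0.0132, 0.0377]
tool_rot: [0.54, 3.094, 0.0]
wrist_force: [0.2, 0.6, -0.8]
opening: 0.0191
grasp_force: 39.6
```

```bash
python3 - <<'E'
from h import *
s,p,r=st();M=r.as_matrix();print(p.round(4),s["opening"],s["wrist_force"],M[2])
move([.5291,.0127,.0355],160.2)
m=camera_model("wrist");g=grab_frame("wrist");np.save("w13.npy",g)
a=np.linspace(0,2*np.pi,181);o=g.copy();hc=p+M[:,0]*.001
cv2.polylines(o,[proj(m,np.c_[hc[0]+.075*np.cos(a),hc[1]+.075*np.sin(a),0*a+p[2]-.0055+.036]).round().astype(int)],True,(0,0,255),1)
crop(o,0,0,560,420,1.42,"w13.png")
E
```

```text
[0.5287 0.0132 0.0377] 0.019082185519837425 [ 0.16714859  0.61883432 -0.75517947] [-6.76588078e-04  2.25145336e-04 -9.99999746e-01]
dpos [-0.5 -0.4  2.2] rot [ 0.01  0.04 -0.  ] cur yaw 160.2 turn 0.0 q6 0.37 t 50.7
```

View pics/w13.png

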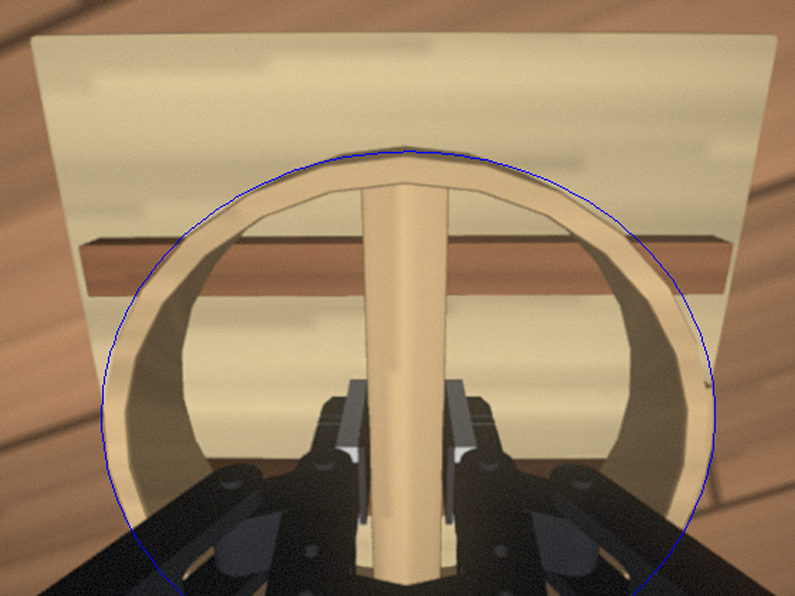

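The predicted circle fits the rim. The stick ends at columns 80 and 733 sit evenly about the hoop centre at about 406. I lower and release.

>>> {"fn": "play_rows", "kwargs": {
  "increments": [
    {"delta_pos":[-0.4,-0.3,1],"rotation":[0,0,0]},
    {"delta_pos":[-0.4,-0.3,2],"rotation":[0,0,0]},
    {"delta_pos":[-0.4,-0.3,2.6],"rotation":[0,0,0]},
    {"delta_pos":[-0.4,-0.3,2.6],"rotation":[0,0,0]}
  ]
}}

```text
clock: 51.25
tool_pos: [0.5288, 0.0129, 0.0355]
tool_rot: [0.54, 3.094, 0.0]
wrist_force: [-2.0, 0.8, 5.5]
opening: 0.0193
grasp_force: 40.4
```

>>> {"fn": "play_rows", "kwargs": {
  "increments": [
    {"delta_pos":[0,0,0],"rotation":[0,0,0]},
    {"delta_pos":[0,0,0],"rotation":[0,0,0]},
    {"delta_pos":[0,0,0],"rotation":[0,0,0]},
    {"delta_pos":[0,0,0],"rotation":[0,0,0]}
  ],
  "fingers": 40
}}

```text
clock: 51.75
tool_pos: [0.5286, 0.0129, 0.0347]
tool_rot: [-0.54, -3.095, 0.0]
wrist_force: [-0.3, -0.2, 0.3]
opening: 0.0403
grasp_force: 0.0
```

>>> {"fn": "play_rows", "kwargs": {
  "increments": [
    {"delta_pos":[0,0,-5],"rotation":[0,0,0]},
    {"delta_pos":[0,0,-20],"rotation":[0,0,0]},
    {"delta_pos":[0,0,-50],"rotation":[0,0,0]},
    {"delta_pos":[-10,0,-90],"rotation":[0,0,0]},
    {"delta_pos":[-25,0,-140],"rotation":[0,0,0]},
    {"delta_pos":[-40,0,-190],"rotation":[0,0,0]},
    {"delta_pos":[-50,0,-230],"rotation":[0,0,0]},
    {"delta_pos":[-50,0,-250],"rotation":[0,0,0]},
    {"delta_pos":[-50,0,-250],"rotation":[0,0,0]},
    {"delta_pos":[-50,0,-250],"rotation":[0,0,0]}
  ]
}}

```text
clock: 53.0
tool_pos: [0.5751, -0.004, 0.2843]
tool_rot: [-0.54, -3.094, 0.0]
wrist_force: [0.1, -0.2, -0.8]
opening: 0.0401
grasp_force: 0.0
```

```bash
python3 - <<'E'
from h import *
import pickle
s,p,r=st();print(p.round(4),s["clock"])
m=camera_model("wrist");g=grab_frame("wrist");np.save("w14.npy",g);pickle.dump(m,open("w14.pkl","wb"))
crop(g,130,0,300,290,2.05,"w14.png")
E
```

```text
[ 0.5751 -0.004   0.2843] 53.0
```

View pics/w14.png

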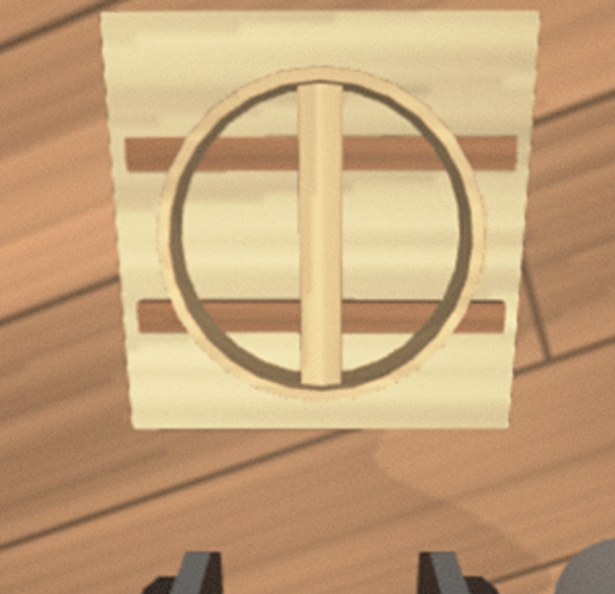

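The small hoop sits on the sticks: bar (319,84)–(321,385), rim rows 67–399 and columns 158–487. Stick ends are at columns 126/517 and 137/505.

```bash
python3 - <<'E'
from h import *
import pickle
m=pickle.load(open("w14.pkl","rb"))
W=lambda p,z:ray(m,np.array(p)/2.05+[130,0]-.25,z)[:,:2]
d=np.array([np.cos(np.radians(70.2)),np.sin(np.radians(70.2))]);n=np.array([d[1],-d[0]])
A=W([(126,153),(517,152)],.030);B=W([(137,316),(505,316)],.030);c=(A.mean(0)+B.mean(0))/2
bar=W([(319,84),(321,385)],.056);ud=W([(320,67),(320,399)],.066);lr=W([(158,232),(487,232)],.066)
print("sticks",c.round(4),"spacing",((A-B).mean(0)@n).round(4),"stagger",((A-B).mean(0)@d).round(4))
for k,q in(("bar",bar),("ud",ud),("lr",lr)):
    e=q.mean(0)-c;print(k,q.mean(0).round(4),"along",(e@d).round(4),"across",(e@n).round(4),np.hypot(*(q[1]-q[0])).round(4))
E
```

```text
sticks [0.5278 0.0132] spacing -0.0797 stagger 0.0003
bar [0.5285 0.0124] along -0.0006 across 0.0009 0.1373
ud [0.5278 0.0126] along -0.0006 across 0.0002 0.1473
lr [0.5233 0.0154] along 0.0005 across -0.005 0.149
```

```bash
python3 -c "
from rig import *
print(job_done())"
```

```text
the job is handed in; nothing more can be done
None
```

The job is handed in at about 53 s of the 147 s allowed: the large hoop is centred on the tray to within about 2 mm, the sticks are back on the board parallel and 80 mm apart, and the small hoop sits on them within about 1 mm of the middle; nothing was dropped, and the mug, glue bottle and tape roll were never approached.

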